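# Push the tea carton into the packed spice rack

## Robot

A 7-joint arm with a two-finger parallel gripper is mounted at the origin on a cart in front of the work surface, level with it; the furniture and walls round the work are solid. World frame = base frame: x ahead of the robot, y to its left, z up, the work surface at z = 0. Lengths are in m, angles in degrees, forces in N, time in s.
With the tool pointing down it reaches from about 0.35 to 0.9 m from the base axis. Payload 7.2 kg.
Tool frame: the origin (TCP) lies at the very end of the fingers, on their centre line; the grasp point (between the pads) lies 19 mm behind it; z points along the fingers, y is the line along which they close (so a half turn about z gives the same grasp; the last joint's range is limited). The gripper opens to 88 mm and grips with 3 to 60 N. Pads are 20 mm wide; open, the fingers measure 115 mm over their backs; the gripper's body (75 mm by 178 mm) begins 61 mm behind the grasp point.
Start: joints at [67.196, 23.554, -0.728, 91.456, 0.321, 64.991, -4.71], TCP at [0.202, -0.591, 0.223] pointing down, gripper open.
Joint ranges: [-169.25, 169.25], [-16.82, 113.86], [-84.01, 82.57], [7.8, 145.47], [-59.2, 239.2], [7.22, 106.19], [-163.78, 163.78]. Speed limits (degrees/s): [136.94, 136.94, 172.46, 172.46, 180, 180, 180].

## Interface

Orientations are given as a 3x3 rotation matrix whose columns are the frame's x, y, z axes.
In Python, from bench import r gives the robot as it stands. The module is installed in compiled form; this text tells all that it offers.
- The arm moves only by the tool move_arm, never from a script. Its argument "motion" is one flat list of numbers, 7 for each row, row after row: the shift along the tool's x, y, z in cm, then the turn, a rotation vector about the tool's x, y, z in degrees, then the closure, from 0 (fully open) to 1 (shut). In form: [dx, dy, dz, wx, wy, wz, claw, dx, dy, dz, wx, wy, wz, claw, ...]. A call has 1 to 20 rows; each row is the pose to reach, as a shift and turn from the pose commanded when the call began, along the tool's axes at that moment; what a row does not reach only later rows make up. A row lasts 1/10 s, in which the tool goes at most 50 mm and 8.59 degrees, less where a joint would pass 70% of its speed; a pose out of reach is approached as far as the arm can. A call with a gripper value outside its range is refused whole. The fingers move at their own pace and stop on an object; "grip_force" is the grip in N (left out, the last holds). Time passes only in rows, so rows that repeat a pose let the fingers close. It gives the time, the measured TCP pose, the force, the opening and the grip force at its end, in the units of the state.
- r.state(): the state, without advancing time (a new reading comes with each control period).
- r.read_camera(name): name is "side" or "top" or "wrist"; returns the picture (480x640x3 uint8, blue, green, red); there is no depth.
- r.calibration(name): a dict with "camera_matrix" (3x3 intrinsics, pixels), "rvec" (rotation vector, rad) and "tvec" (3), from world to camera coordinates, as OpenCV has them. Camera axes: x right, y down, z forward; pixel columns grow to the right and rows downward; lengths in m; the calibration is good to about 2 mm. A picture is of the moment at which its call begins: read the wrist's pose just before it. calibration takes no time and is no camera call; for the wrist camera it gives the pose at the moment of the call.
- r.close_job(): hands the job in; it is judged then, once.
The state is a dict: "time": time; "q": joint angles; "joint_vel": joint speeds; "joint_torque": joint torques, N m; "eef_pos": TCP position; "tcp_rot": TCP orientation; "force": force on the tool from outside, world axes, zero at the start; "wrist_torque": the same for the moment, N m; "opening": finger opening in m; "grip_force": force on a finger pad.
Only numpy, scipy, OpenCV 4.12 (cv2) and the standard library are available. Lean on these libraries where they do the work, as an engineer would, in place of code of your own. Each camera call takes 0.05 s, during which the arm holds its last target. There are 200 camera calls.

## Task

Put the tea carton back into the gap in the wooden rack, broad side first: slide it along the worktop, never lifting it, and push it in between the things already standing there so that they are nudged apart, until it is fully home, lying flat along the back rail. The gap is a little too narrow and the salt shaker stands in the way: set the shaker down somewhere else on the worktop, clear of the rack. The jar, the mill, the bottle and the shaker must not fall over and must stand upright at the end, the first three still in the rack; leave the cup and the mug where they are.

Things in the scene. Friction and masses are not known exactly. Their poses are not given: they have to be found in the camera images.
- rack: Fixed pale wooden rack, no floor, front open: back rail and two end cheeks, 60 mm high, 12 mm thick. Origin: centre of the inner footprint, at worktop height; +x to the back rail (inner face x=+49 mm, front x=-49 mm); cheeks' inner faces y=+-156 mm. In it stand jar, mill, bottle in random order near x=-11, y=+119, -45, -118 mm, about 30 mm off the rail; the 98 to 109 mm gap is near y=+37 mm.
- tea_carton: Closed rectangular carton, 58 mm (its x) by 112 mm (its y) by 74 mm high, 0.1 kg, on the worktop in front of the rack, turned by up to 0.8 rad. Origin at the centre of its underside, z up. Home in the rack its 112 mm side lies along the back rail (either way round) and its origin is at rack x = +20 mm.
- salt_shaker: Round glass shaker with a domed metal top, 44 mm diameter (34 mm above 74 mm height), 90 mm high, 0.1 kg, standing loose in front of the gap, between carton and rack. Origin at the centre of its underside, z up. Mind the fixed toaster, 200 mm high, at the right end of the rack: its near face runs from world x, y = (0.58, -0.46) to (0.80, -0.29) m, and it lies beyond that line.
- jam_jar: Round jar with a screw lid, 60 mm diameter, 85 mm high, 0.28 kg, loose in the rack. Origin at the centre of its underside, z up.
- pepper_mill: Turned wooden pepper mill, 58 mm diameter, 170 mm high, 0.18 kg, loose in the rack. Origin at the centre of its underside, z up.
- vinegar_bottle: Slim round bottle, 61 mm diameter, 238 mm high, 0.3 kg, loose in the rack. Origin at the centre of its underside, z up.
- espresso_cup: Small cup with a handle, 64 x 89 x 48 mm high, loose, a bystander. Origin at the centre of its underside (extent with handle), z up.
- mug: Plain mug with a handle, 84 x 116 x 106 mm high, loose, a bystander. Origin at the centre of its underside (extent with handle), z up.
There are look-alikes about, which are no part of the job. There is more than one size of the tea_carton; the job needs the larger. Of the things that look like the pepper_mill, the larger one is meant.

How it is judged:
By the outcome, as a careful person would: the job done as asked, in the order asked, and still so for the second after the job is handed in, with the robot touching nothing.
It also fails if it takes over 72 s, if anything falls off the work surface, if the arm or the gripper's body presses on something with over 40 N, if the wrist force passes 120 N, or if a joint passes its speed limit or range.

## Working session

There is one attempt and no reset: what is moved stays moved. The work goes in short steps, Python scripts to look and compute and a tool call to move; the robot and the scene stay as the last step left them, time stands still between calls to the robot, and variables do not carry over. Pictures are saved under pics/ and viewed, at most 10 in all, crops included, and the job is handed in when it is done.

Besides the shell and the picture viewer there is one more tool, called after "Call:" as a command line: name --argument value ..., lists and objects as JSON in quotes. move_arm: Moves the arm, as the interface text tells. Its arguments: {"type":"object","properties":{"motion":{"type":"array","items":{"type":"number"}},"grip_force":{"type":"number"}},"required":["motion"]}

```bash
mkdir -p pics; python3 - <<'E'
from bench import r
import cv2,numpy as np
for n in("top","side"):
    im=r.read_camera(n); cv2.imwrite(f"pics/{n}0.png",im)
    c=r.calibration(n); R=cv2.Rodrigues(np.array(c["rvec"]))[0]
    print(n,c["camera_matrix"],(-R.T@np.array(c["tvec"]).ravel()).round(3),R[2].round(2))
s=r.state();print(s["time"],s["eef_pos"],s["tcp_rot"],s["opening"])
E
```

```text
top [[536.37418616   0.         323.63892408]
 [  0.         536.37418616 238.32691484]
 [  0.           0.           1.        ]] [ 0.384 -0.231  0.99 ] [ 0.1  -0.   -0.99]
side [[444.75822462   0.         320.71333625]
 [  0.         444.75822462 239.84797831]
 [  0.           0.           1.        ]] [ 0.665 -0.608  0.771] [-0.2   0.45 -0.87]
0.1 [ 0.20223314 -0.5909155   0.22189222] [[ 9.46120770e-01  3.23813543e-01 -5.27565943e-04]
 [ 3.23813965e-01 -9.46119852e-01  1.31969838e-03]
 [-7.18044018e-05 -1.41942727e-03 -9.99998990e-01]] 0.08782300907933943
```

View pics/top0.png

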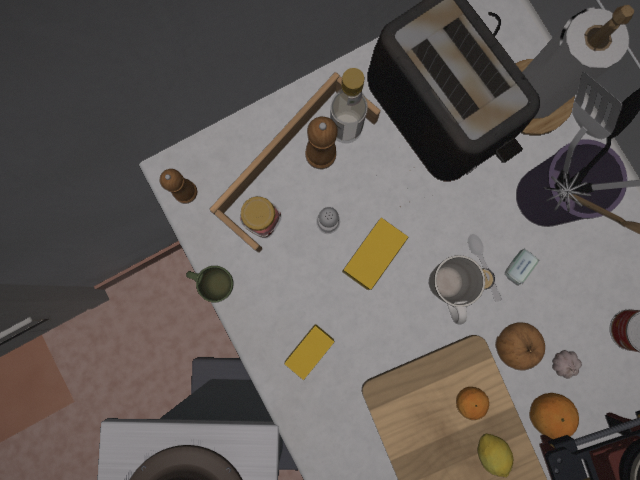

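View pics/side0.png

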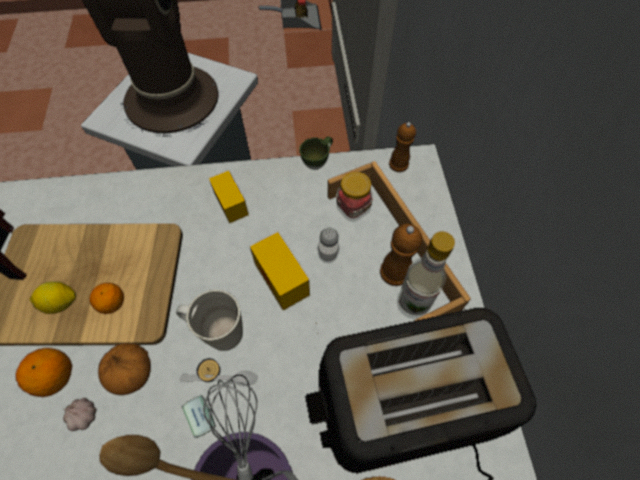

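The top view shows two yellow cartons: a large one at (376,254) and a small one at (310,352). There are also two mills: a large one in the rack at (321,140) and a small one outside it at (178,185). The shaker is at (328,218), the jar at (260,215), the bottle at (347,110), the cup at (213,283) and the mug at (460,282). I choose the large carton and the mill in the rack, and check both in one crop.

```bash
cat > h.py <<'E'
import cv2,numpy as np
from bench import r
def cam(n):
    c=r.calibration(n);return np.array(c["camera_matrix"]),np.array(c["rvec"]).ravel(),np.array(c["tvec"]).ravel()
def ray(c,uv,z):
    K,rv,t=c;R=cv2.Rodrigues(rv)[0];uv=np.atleast_2d(uv).astype(float)
    d=np.c_[uv,np.ones(len(uv))]@np.linalg.inv(K).T@R;o=-R.T@t
    return (o+d*((z-o[2])/d[:,2])[:,None])[:,:2]
def proj(c,P): return cv2.projectPoints(np.float64(P).reshape(-1,1,3),c[1],c[2],c[0],None)[0].reshape(-1,2)
def yellow(im,area=400):
    h=cv2.cvtColor(im,cv2.COLOR_BGR2HSV);m=cv2.inRange(h,(20,170,130),(32,255,255))
    return [k for k in cv2.findContours(m,cv2.RETR_EXTERNAL,cv2.CHAIN_APPROX_NONE)[0] if cv2.contourArea(k)>area]
def carton(c,im):
    for k in yellow(im):
        p=ray(c,k[:,0],.074);q=cv2.minAreaRect((p*1000).astype(np.float32));print("rect mm",np.round(q[0],1),np.round(q[1],1),round(q[2],1))
E
python3 - <<'E'
from h import *
c=cam("top");im=cv2.imread("pics/top0.png")
carton(c,im)
for n,uv,z in[("railcorner L",(213,209),.06),("rail R outer",(338,74),.06),("cheekL front",(260,248),.06),("cheekR front",(377,119),.06),("shaker top",(328,214),.085),("jar lid",(259,213),.085),("mill top",(321,127),.16),("bottle cap",(352,80),.238),("cup",(214,284),.048),("mug",(459,281),.106),("edge",(143,163),0),("edge2",(300,480),0),("edgetop",(520,0),0)]:
    print(n,ray(c,uv,z).round(3))
cv2.imwrite("pics/crop0.png",cv2.resize(im[60:300,140:420],None,fx=2.5,fy=2.5,interpolation=cv2.INTER_CUBIC))
E
```

```text
rect mm [ 286.5 -211.7] [40.9 80. ] 51.9
rect mm [ 455.6 -321.7] [ 56.1 110.6] 55.5
railcorner L [[ 0.528 -0.037]]
rail R outer [[ 0.778 -0.252]]
cheekL front [[ 0.461 -0.122]]
cheekR front [[ 0.697 -0.323]]
shaker top [[ 0.52  -0.239]]
jar lid [[ 0.519 -0.121]]
mill top [[ 0.648 -0.224]]
bottle cap [[ 0.694 -0.268]]
cup [[ 0.397 -0.042]]
mug [[ 0.41  -0.456]]
edge [[0.621 0.11 ]]
edge2 [[ 0.055 -0.2  ]]
edgetop [[ 0.962 -0.605]]
```

View pics/crop0.png

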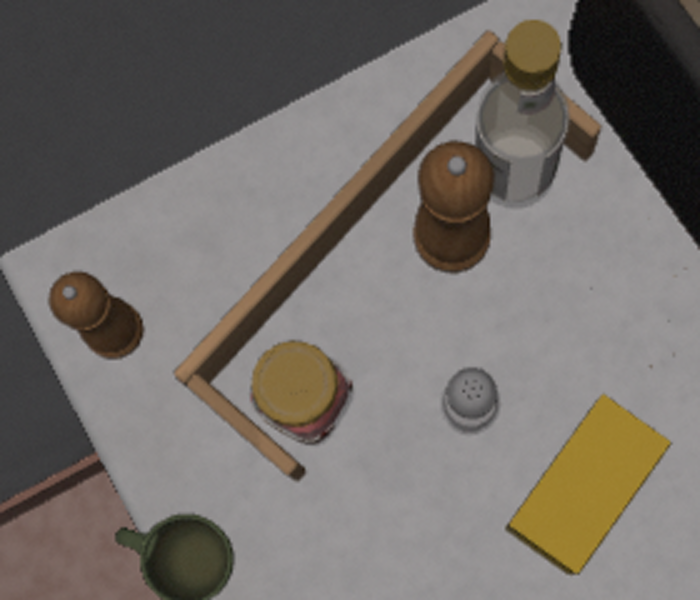

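The crop confirms the large carton (crop 588,485), the shaker (471,398), the jar (295,388), the mill in the rack (453,205) and the bottle (520,120). Next I fit the rack pose and express everything in rack coordinates.

```bash
cat >> h.py <<'E'
def rackfit(c,crop):
    from scipy.optimize import least_squares
    M=np.array([[61,168],[61,-168],[-49,168],[-49,156],[-49,-168],[-49,-156]])/1000
    W=ray(c,crop,.06)
    def f(p):
        C,S=np.cos(p[2]),np.sin(p[2]);return (M@np.array([[C,S],[-S,C]])+p[:2]-W).ravel()
    s=least_squares(f,[.6,-.2,.86]);return s.x,(s.fun*1000).round(1)
E
python3 - <<'E'
from h import *
c=cam("top");cr=lambda p:np.array(p)/2.5+[140,60]-.3
p,res=rackfit(c,cr([(177,374),(489,31),(291,474),(303,464),(600,126),(584,138)]))
print("rack",p.round(4),np.degrees(p[2]),res);np.save("rack.npy",p)
C,S=np.cos(p[2]),np.sin(p[2]);R=np.array([[C,-S],[S,C]])
W=lambda q:R@np.array(q)+p[:2]
for n,uv,z in[("shaker",(471,388),.085),("jar",(294,383),.085),("mill",(457,165),.17),("bottle",(533,45),.238)]:
    w=ray(c,cr(uv),z)[0];print(n,w.round(4),"rack",((w-p[:2])@R*1000).round(1))
w=np.array([.4556,-.3217]);print("carton rack",((w-p[:2])@R*1000).round(1))
print("mug,cup",[((np.array(v)-p[:2])@R*1000).round() for v in[(.41,-.456),(.397,-.042),(.287,-.212)]])
# side check
c2=cam("side");im=cv2.imread("pics/side0.png")
for q in[(49,156),(49,-156),(-49,156),(-49,-156)]:
    a=tuple(int(v) for v in proj(c2,[*W(np.array(q)/1000),.06])[0]);cv2.circle(im,a,2,(255,0,255),-1)
im2=cv2.imread("pics/top0.png")
print("side px")
# side estimates of tops
for n,uv,z in[("shaker",(329,234),.085),("jar",(356,184),.085),("bottle cap",(441,243),.238)]:
    w=ray(c2,uv,z)[0];print(n,w.round(4),"rack",((w-p[:2])@R*1000).round(1))
carton(c2,cv2.imread("pics/side0.png"))
cv2.imwrite("pics/side_crop.png",cv2.resize(im[110:330,230:490],None,fx=2.7,fy=2.7,interpolation=cv2.INTER_CUBIC))
E
```

```text
rack [ 0.6163 -0.1842  0.8775] 50.27807220441657 [-1.1  3.2  2.8  2.1 -2.9  0.8 -0.9  1.2  1.1 -1.8  1.  -5.5]
shaker [ 0.5181 -0.239 ] rack [-104.8   40.5]
jar [ 0.5189 -0.1183] rack [-11.5 117. ]
mill [ 0.6468 -0.2264] rack [-12.9 -50.5]
bottle [ 0.6978 -0.2694] rack [ -13.4 -117.2]
carton rack [-208.4   35.7]
mug,cup [array([-341.,  -15.]), array([-31., 260.]), array([-232.,  235.])]
side px
shaker [ 0.5166 -0.2405] rack [-107.    40.7]
jar [ 0.5203 -0.119 ] rack [-11.2 115.4]
bottle cap [ 0.6956 -0.274 ] rack [ -18.4 -118.4]
rect mm [ 130.3 -531.7] [45.3 60.1] 81.0
rect mm [ 455.8 -322.8] [ 56.9 110.2] 55.4
rect mm [ 516.9 -108.7] [54.2 52.5] 23.6
rect mm [ 293.7 -222.7] [41.9 80.3] 51.8
```

View pics/side_crop.png

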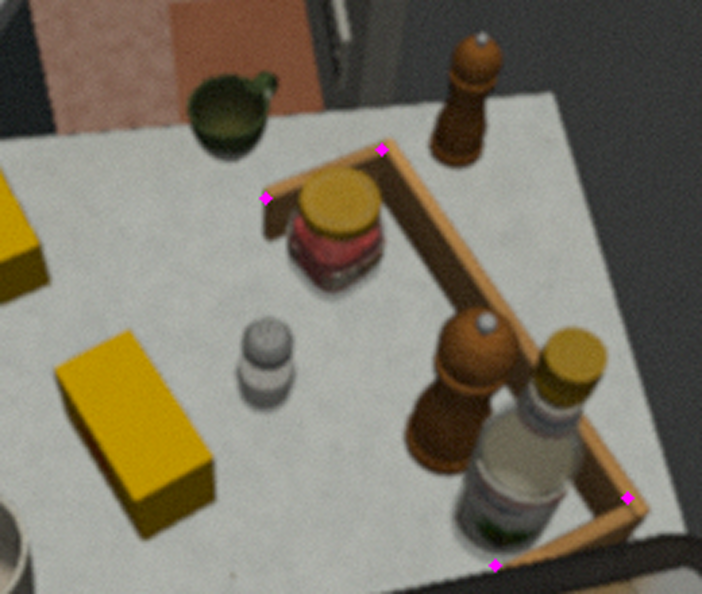

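The top and side views agree to within about 3 mm. In rack coordinates:

| Thing | Position (mm) | Angle off the rack |
|---|---|---|
| Shaker | (-105, 40) | – |
| Carton | (-208, 36) | +5° |
| Jar | (-11, 117) | – |
| Mill | (-13, -49) | – |
| Bottle | (-14, -118) | – |

The shaker is cleared first, going to about rack (-150, 150). I move above it now, with the tool's y axis along rack x.

Call:
move_arm --motion '[0.8,-0.5,0,0,0,1,0,2.5,-1.4,0,0,0,3.5,0,4.9,-2.8,0,0,0,7,0,8.2,-4.6,0,0,0,11.6,0,11.5,-6.4,0,0,0,16.2,0,15.2,-8.5,0,0,0,21.5,0,19,-10.6,0,0,0,26.7,0,22.7,-12.7,0,0,0,32,0,26.4,-14.7,0,0,0,37,0,30.1,-16.8,0,0,0,42.3,0,33.4,-18.6,0,0,0,47,0,36.3,-20.2,0,0,0,51,0,38.7,-21.6,0,0,0,54.5,0,40.4,-22.5,0,0,0,57,0,41.2,-23,0,0,0,58.5,0,41.2,-23,0,0,0,58.5,0,41.2,-23,0,0,0,58.5,0]'

```text
time: 1.8
eef_pos: [0.5172, -0.2406, 0.2223]
tcp_rot: [[0.771, -0.637, -0.001], [-0.637, -0.771, -0.0], [-0.001, 0.001, -1.0]]
force: [-0.2, -0.4, -0.4]
opening: 0.0875
grip_force: 0.0
```

```bash
cat >> h.py <<'E'
RK=np.load("rack.npy"); RR=np.array([[np.cos(RK[2]),-np.sin(RK[2])],[np.sin(RK[2]),np.cos(RK[2])]])
def to(q):  # world of rack mm
    return RR@(np.array(q)/1000)+RK[:2]
def rk(w): return ((np.array(w)-RK[:2])@RR*1000).round(1)
def st():
    s=r.state();T=np.array(s["tcp_rot"]);print("t",s["time"],"tcp",np.round(s["eef_pos"],4),"rack",rk(s["eef_pos"][:2]),"ax y ang",np.degrees(np.arctan2(T[1,1],T[0,1])).round(2),"tilt",T[2].round(4),"F",np.round(s["force"],1),"open",round(s["opening"],4),"grip",s["grip_force"],"q",np.round(s["q"],0));return s
def delta(w,z):
    s=r.state();T=np.array(s["tcp_rot"]);d=np.array([*w,z])-s["eef_pos"];print("tool delta cm",(T.T@d*100).round(2))
E
python3 - <<'E'
from h import *
st();delta((.5175,-.2397),.03)
im=r.read_camera("wrist");cv2.imwrite("pics/w1.png",im)
c=cam("wrist");print(proj(c,[[.5175,-.2397,.085],[.5175,-.2397,0]]).round())
E
```

```text
t 1.8 tcp [ 0.5172 -0.2406  0.2223] rack [-106.6   40.1] ax y ang -129.56 tilt [-6.e-04  6.e-04 -1.e+00] F [-0.2 -0.4 -0.4] open 0.0875 grip 0.0 q [  22.   18.   -3.   99.    1.   63. -110.]
tool delta cm [-0.02 -0.1  19.23]
[[313. 234.]
 [314. 214.]]
```

View pics/w1.png

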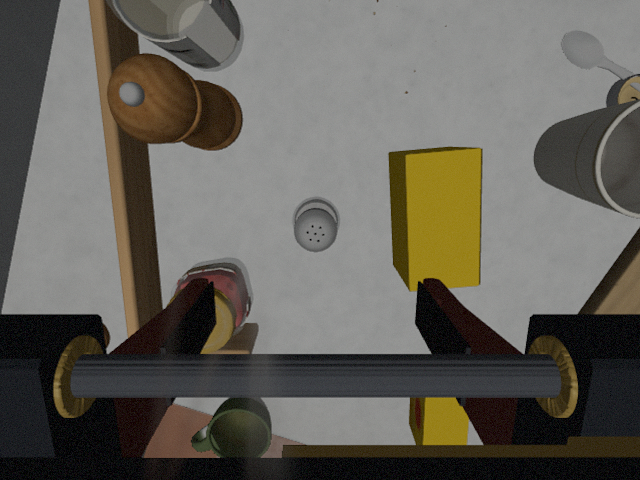

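The wrist view shows the shaker dome at (315,231), and I predicted (313,234), so the position is confirmed. Before descending I check where the camera sits relative to the TCP, for clearance.

```bash
python3 - <<'E'
from h import *
K,rv,t=cam("wrist");R=cv2.Rodrigues(rv)[0];s=r.state();print((np.array(s["tcp_rot"]).T@(-R.T@t-s["eef_pos"])).round(3))
E
```

```text
[ 0.069 -0.    -0.163]
```

Call:
move_arm --motion '[0,0,0.8,0,0,0,0,0,0,3,0,0,0,0,0,0,6,0,0,0,0,0,0,9,0,0,0,0,0,0,12,0,0,0,0,0,0,14.5,0,0,0,0,0,0,16.5,0,0,0,0,0,0,18,0,0,0,0,0,0,18.9,0,0,0,0,0,0,19.2,0,0,0,0,0,0,19.2,0,0,0,0,0,0,19.2,1,0,0,0,0,0,19.2,1,0,0,0,0,0,19.2,1,0,0,0,0,0,19.2,1,0,0,0,0,0,19.2,1,0,0,0,0,0,19.2,1,0,0,0,0,0,19.2,1]' --grip_force 12

```text
invalid input
```

Call:
move_arm --motion '[0,0,0.8,0,0,0,0,0,0,3,0,0,0,0,0,0,6,0,0,0,0,0,0,9,0,0,0,0,0,0,12,0,0,0,0,0,0,14.5,0,0,0,0,0,0,16.5,0,0,0,0,0,0,18,0,0,0,0,0,0,18.9,0,0,0,0,0,0,19.2,0,0,0,0,0,0,19.2,0]' --grip_force 12

```text
invalid input
```

Call:
move_arm --motion '[0,0,0.8,0,0,0,0,0,0,3,0,0,0,0,0,0,6,0,0,0,0,0,0,9,0,0,0,0,0,0,12,0,0,0,0,0,0,14.5,0,0,0,0,0,0,16.5,0,0,0,0,0,0,18,0,0,0,0,0,0,18.9,0,0,0,0,0,0,19.2,0,0,0,0,0,0,19.2,0,0,0,0]'

```text
time: 2.95
eef_pos: [0.5175, -0.2406, 0.0305]
tcp_rot: [[0.77, -0.638, -0.0], [-0.638, -0.77, 0.0], [-0.0, 0.0, -1.0]]
force: [1.0, 0.0, 0.7]
opening: 0.0874
grip_force: 0.0
```

Call:
move_arm --motion '[0,0,0,0,0,0,1,0,0,0,0,0,0,1,0,0,0,0,0,0,1,0,0,0,0,0,0,1,0,0,0,0,0,0,1,0,0,0,0,0,0,1,0,0,0,0,0,0,1,0,0,0,0,0,0,1]' --grip_force 12

```text
time: 3.75
eef_pos: [0.5177, -0.2405, 0.0308]
tcp_rot: [[0.77, -0.638, 0.0], [-0.638, -0.77, -0.0], [0.0, 0.0, -1.0]]
force: [0.4, -0.7, 1.5]
opening: 0.0405
grip_force: 12.0
```

The grip holds at 12 N. I lift 4 cm, carry the shaker to rack (-150, 150), lower it and release.

Call:
move_arm --motion '[0,0,-0.5,0,0,0,1,0,0,-2,0,0,0,1,-0.5,0.2,-3.5,0,0,0,1,-1.8,0.7,-4,0,0,0,1,-3.7,1.5,-4,0,0,0,1,-5.7,2.3,-4,0,0,0,1,-7.7,3.1,-4,0,0,0,1,-9.5,3.8,-4,0,0,0,1,-10.6,4.2,-4,0,0,0,1,-11,4.4,-3.5,0,0,0,1,-11,4.4,-2.5,0,0,0,1,-11,4.4,-1.4,0,0,0,1,-11,4.4,-0.6,0,0,0,1,-11,4.4,-0.2,0,0,0,1,-11,4.4,0,0,0,0,1,-11,4.4,0,0,0,0,1,-11,4.4,0,0,0,0,0.8,-11,4.4,0,0,0,0,0.3,-11,4.4,0,0,0,0,0,-11,4.4,0,0,0,0,0]'

```text
time: 5.75
eef_pos: [0.4051, -0.204, 0.0307]
tcp_rot: [[0.771, -0.637, 0.0], [-0.637, -0.771, -0.0], [0.0, -0.0, -1.0]]
force: [-0.4, 0.6, -0.3]
opening: 0.0617
grip_force: 0.0
```

```bash
python3 - <<'E'
from h import *
st();print(to((-208.4,35.7)))
E
```

```text
t 5.75 tcp [ 0.4051 -0.204   0.0307] rack [-150.2  149.7] ax y ang -129.6 tilt [ 3.e-04 -2.e-04 -1.e+00] F [-0.4  0.6 -0.3] open 0.0617 grip 0.0 q [  23.   23.   -3.  125.    2.   32. -111.]
[ 0.45561104 -0.32169008]
```

The shaker is released at rack (-150, 150). I rise and turn the tool half a turn, so that the camera ends up on the low jar side, then go over the carton.

Call:
move_arm --motion '[0,0,-0.8,0,0,0,0,0,0,-3,0,0,0,0,0,0,-6,0,0,0,0,0,0,-9,0,0,0,0,0,0,-11.5,0,0,-4,0,0,0,-12.5,0,0,-10,0,0,0,-13,0,0,-18,0,0,0,-13,0,0,-26,0,0,0,-13,0,0,-34,0,0,0,-13,0,0,-42,0,0,0,-13,0,0,-50,0,0,0,-13,0,0,-58,0,0,0,-13,0,0,-66,0,0,0,-13,0,0,-74,0,0,0,-13,0,0,-81,0,0,0,-13,0,0,-86,0,0,0,-13,0,0,-89,0,0,0,-13,0,0,-90,0,0,0,-13,0,0,-90,0]'

```text
time: 7.65
eef_pos: [0.4049, -0.2041, 0.161]
tcp_rot: [[0.638, 0.77, 0.0], [0.77, -0.638, -0.0], [-0.0, 0.0, -1.0]]
force: [0.6, -0.4, 1.3]
opening: 0.088
grip_force: 0.0
```

Call:
move_arm --motion '[-0.1,0.2,0,0,0,-3,0,-0.4,0.7,0,0,0,-9,0,-0.8,1.5,0,0,0,-16,0,-1.3,2.5,0,0,0,-24,0,-1.8,3.5,0,0,0,-32,0,-2.4,4.7,0,0,0,-40,0,-3,5.9,0,0,0,-48,0,-3.6,7.1,0,0,0,-56,0,-4.2,8.3,0,0,0,-64,0,-4.7,9.3,0,0,0,-72,0,-5.2,10.2,0,0,0,-80,0,-5.6,10.9,0,0,0,-87,0,-5.8,11.3,0,0,0,-92,0,-5.8,11.4,0,0,0,-95,0,-5.8,11.4,0,0,0,-95,0,-5.8,11.4,0,0,0,-95,0]'

```text
time: 9.25
eef_pos: [0.4557, -0.3213, 0.1606]
tcp_rot: [[-0.822, 0.57, -0.0], [0.57, 0.822, 0.0], [0.0, -0.0, -1.0]]
force: [0.8, 0.5, 0.6]
opening: 0.0879
grip_force: 0.0
```

```bash
python3 - <<'E'
from h import *
s=st()
c=cam("top");im=r.read_camera("top");cv2.imwrite("pics/t2.png",im);carton(c,im)
c=cam("wrist");im=r.read_camera("wrist");cv2.imwrite("pics/w2.png",im);carton(c,im)
delta((.4556,-.3222),.035)
E
```

```text
t 9.25 tcp [ 0.4557 -0.3213  0.1606] rack [-208.1   35.9] ax y ang 55.26 tilt [ 2.e-04 -0.e+00 -1.e+00] F [0.8 0.5 0.6] open 0.0879 grip 0.0 q [ 53.  24. -30. 103.  14.  57.  73.]
rect mm [ 286.9 -211.7] [41.3 80.7] 51.7
rect mm [ 456.8 -322.9] [ 56.9 110.5] 55.5
tool delta cm [-0.04 -0.08 12.57]
```

View pics/w2.png

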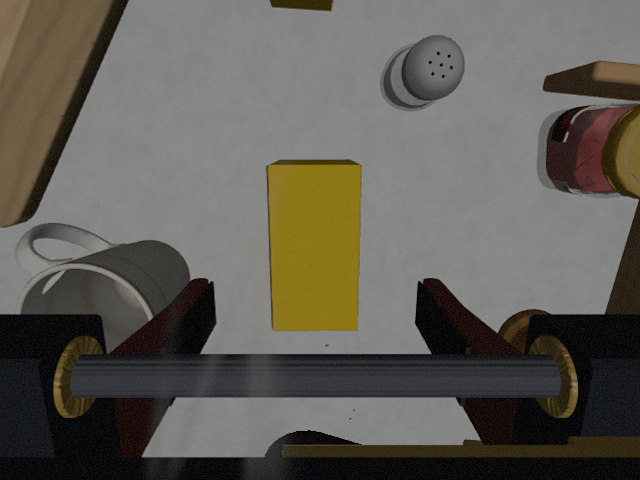

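The wrist view shows the big carton centred between the fingers, spanning columns 268–360, and the shaker standing at (425,70). The mug at (100,290) is clear of the fingers. I descend to z = 40 mm, which keeps the gripper body above the mug rim, and grip gently.

Call:
move_arm --motion '[0,0,0.8,0,0,0,0,0,0,2.5,0,0,0,0,0,0,5,0,0,0,0,0,0,7.5,0,0,0,0,0,-0.1,9.5,0,0,0,0,0,-0.1,11,0,0,0,0,0,-0.1,11.8,0,0,0,0,0,-0.1,12.1,0,0,0,0,0,-0.1,12.1,0,0,0,0,0,-0.1,12.1,0,0,0,0.3,0,-0.1,12.1,0,0,0,1,0,-0.1,12.1,0,0,0,1,0,-0.1,12.1,0,0,0,1,0,-0.1,12.1,0,0,0,1,0,-0.1,12.1,0,0,0,1,0,-0.1,12.1,0,0,0,1]' --grip_force 8

```text
time: 10.95
eef_pos: [0.4554, -0.3224, 0.04]
tcp_rot: [[-0.823, 0.568, 0.0], [0.568, 0.823, -0.0], [-0.001, -0.0, -1.0]]
force: [-1.0, 1.0, 5.2]
opening: 0.0576
grip_force: 8.0
```

```bash
python3 - <<'E'
from h import *
st();c=cam("wrist");carton(c,r.read_camera("wrist"));carton(cam("side"),r.read_camera("side"))
E
```

```text
t 10.95 tcp [ 0.4554 -0.3224  0.04  ] rack [-209.1   35.4] ax y ang 55.39 tilt [-5.e-04 -1.e-04 -1.e+00] F [-1.   1.   5.2] open 0.0576 grip 8.000034391880035 q [ 50.  32. -26. 109.  20.  43.  68.]
rect mm [ 484.  -342.2] [57.  20.3] 55.4
rect mm [ 435.7 -308.8] [57.1 60.1] 55.4
rect mm [ 132.3 -532.2] [49.  65.4] 86.5
rect mm [ 477.5 -337.9] [58.6 58.7] 55.4
rect mm [ 291.1 -225.5] [36.6 82.2] 48.8
rect mm [ 516.6 -110.1] [56.3 54.9] 23.6
```

The carton is held at 55.4° with an opening of 57.6 mm. I slide it 11 cm towards the gap, turning it 5.1° to line up with the rack.

Call:
move_arm --motion '[0,0.1,0,0,0,0.2,1,0,0.4,0,0,0,0.7,1,-0.1,1,0,0,0,1.2,1,-0.2,1.8,0,0,0,1.8,1,-0.3,2.8,0,0,0,2.4,1,-0.4,3.8,0,0,0,3,1,-0.4,4.9,0,0,0,3.5,1,-0.5,6,0,0,0,4,1,-0.6,7.1,0,0,0,4.5,1,-0.7,8.2,0,0,0,4.8,1,-0.8,9.2,0,0,0,5,1,-0.9,10,0,0,0,5.1,1,-1,10.6,0,0,0,5.1,1,-1,10.9,0,0,0,5.1,1,-1,11,0,0,0,5.1,1,-1,11,0,0,0,5.1,1]'

```text
time: 12.65
eef_pos: [0.5257, -0.2387, 0.0401]
tcp_rot: [[-0.769, 0.639, -0.0], [0.639, 0.769, -0.002], [-0.001, -0.001, -1.0]]
force: [-1.8, -3.4, 6.3]
opening: 0.058
grip_force: 8.0
```

```bash
cat >> h.py <<'E'
def crop(n,name,c0,w,h,f,marks=()):
    im=r.read_camera(n);c=cam(n)
    for m in marks:
        a=proj(c,m)[0];cv2.circle(im,(int(a[0]),int(a[1])),1,(255,0,255),-1)
    cv2.imwrite(f"pics/{name}.png",cv2.resize(im[c0[1]:c0[1]+h,c0[0]:c0[0]+w],None,fx=f,fy=f,interpolation=cv2.INTER_CUBIC))
E
python3 - <<'E'
from h import *
st();carton(cam("wrist"),r.read_camera("wrist"));
im=r.read_camera("wrist");cv2.imwrite("pics/w3.png",im)
E
```

```text
t 12.65 tcp [ 0.5257 -0.2387  0.0401] rack [-99.8  34.8] ax y ang 50.26 tilt [-0.001  -0.0015 -1.    ] F [-1.8 -3.4  6.3] open 0.058 grip 8.000336810946465 q [ 38.  34. -25. 106.  19.  44.  53.]
rect mm [ 552.5 -260.9] [57.3 20.3] 50.3
rect mm [ 507.4 -223.3] [57.4 60.1] 50.3
```

View pics/w3.png

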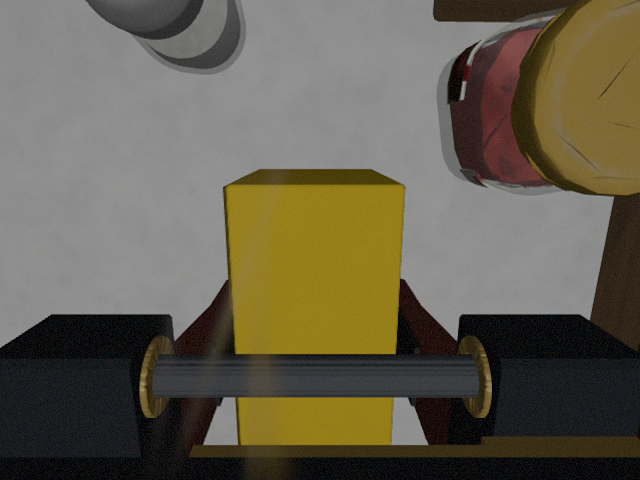

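The carton is straight, at 50.3°. Its near end edge is at row 185 and the jar lid's lower tangent at about (590,193). I compute the y overlap.

```bash
python3 - <<'E'
from h import *
c=cam("wrist")
for n,uv,z in[("carton end",(315,185),.074),("jar lid low",(595,194),.085),("jar lid left",(513,105),.085),("jar base",(520,192),.01),("shaker base",(200,40),.0)]: print(n,rk(ray(c,uv,z)[0]))
crop("side","s3",(230,110),260,220,2.7,[[*to((-13,-49)),.17],[*to((-11,117)),.085]])
E
```

```text
carton end [-99.7  88.8]
jar lid low [-17.   87.3]
jar lid left [-44.3 112.2]
jar base [-0.9 78.5]
shaker base [-153.2  147.8]
```

View pics/s3.png

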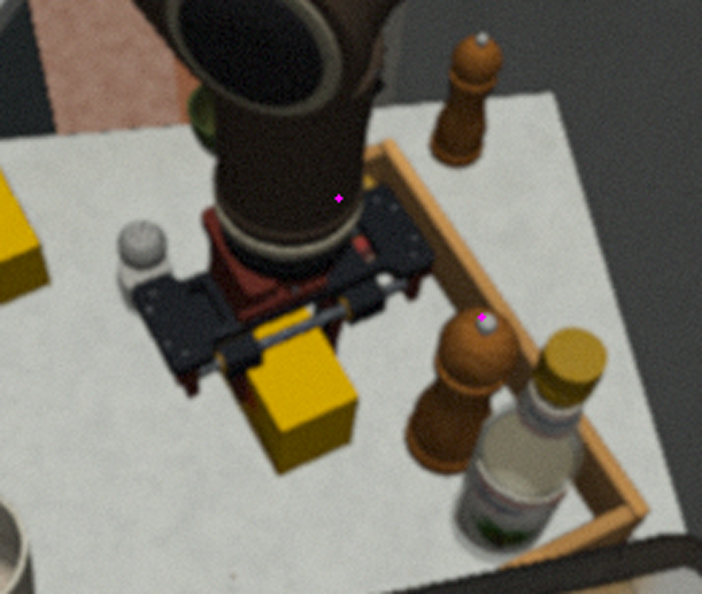

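The carton spans y from -23 to +89, against a gap from about -21 to +87, so it is well centred. I slide it in slowly while still gripping.

Call:
move_arm --motion '[0,0.3,0,0,0,0,1,0,0.8,0,0,0,0,1,0,1.4,0,0,0,0,1,0,2,0,0,0,0,1,0,2.5,0,0,0,0,1,0,2.9,0,0,0,0,1,0,3.3,0,0,0,0,1,0,3.6,0,0,0,0,1,0,3.9,0,0,0,0,1,0,4.2,0,0,0,0,1,0,4.5,0,0,0,0,1,0,4.8,0,0,0,0,1,0,5.1,0,0,0,0,1,0,5.4,0,0,0,0,1,0,5.7,0,0,0,0,1,0,6,0,0,0,0,1]'

```text
time: 14.4
eef_pos: [0.5638, -0.1946, 0.0401]
tcp_rot: [[-0.768, 0.64, -0.0], [0.64, 0.768, -0.004], [-0.002, -0.003, -1.0]]
force: [0.2, -8.5, 3.6]
opening: 0.0579
grip_force: 8.0
```

Call:
move_arm --motion '[0,0.3,0,0,0,0,1,0,0.6,0,0,0,0,1,0,0.9,0,0,0,0,1,0,1.2,0,0,0,0,1,0,1.5,0,0,0,0,1,0,1.8,0,0,0,0,1,0,2.1,0,0,0,0,1,0,2.4,0,0,0,0,1,0,2.7,0,0,0,0,1,0,2.9,0,0,0,0,1,0,2.9,0,0,0,0,1]'

```text
time: 15.5
eef_pos: [0.5832, -0.1744, 0.0402]
tcp_rot: [[-0.767, 0.641, 0.001], [0.641, 0.767, -0.006], [-0.005, -0.004, -1.0]]
force: [0.8, -12.7, 3.2]
opening: 0.0581
grip_force: 8.0
```

```bash
python3 - <<'E'
from h import *
st();c=cam("wrist");im=r.read_camera("wrist");carton(c,im)
crop("side","s4",(230,110),260,220,2.7)
E
```

```text
t 15.5 tcp [ 0.5832 -0.1744  0.0402] rack [-13.6  31.7] ax y ang 50.13 tilt [-0.0049 -0.0038 -1.    ] F [  0.8 -12.7   3.2] open 0.0581 grip 8.00939530134201 q [ 29.  36. -24. 102.  20.  46.  45.]
rect mm [ 610.2 -196.6] [57.5 20.4] 50.3
rect mm [ 565.8 -159.8] [57.6 57.8] 50.5
```

View pics/s4.png

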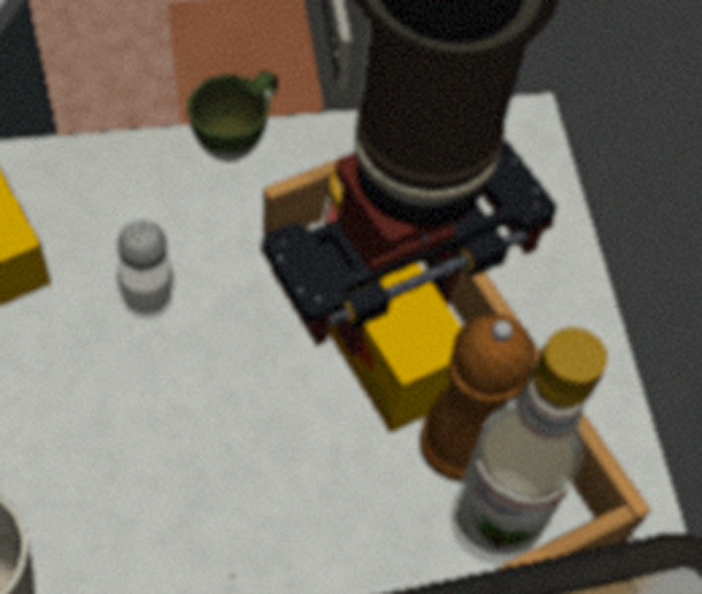

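The mill is upright and the carton sits between the neighbours at about x = -14, with moderate side force of about 9 N. I release, rise clear and back off, then check everything in one tiled picture.

Call:
move_arm --motion '[0,0,0,0,0,0,0.6,0,0,0,0,0,0,0.2,0,0,0,0,0,0,0.2,0,0,0,0,0,0,0.2,0,0,-0.5,0,0,0,0.2,0,0,-2,0,0,0,0.2,0,0,-4,0,0,0,0.2,0,0,-6.5,0,0,0,0.2,0,0,-9,0,0,0,0.2,0,-1,-10.5,0,0,0,0.6,0,-3,-11,0,0,0,1,0,-6,-11,0,0,0,1,0,-9,-11,0,0,0,1,0,-12,-11,0,0,0,1,0,-14,-11,0,0,0,1,0,-15,-11,0,0,0,1,0,-15,-11,0,0,0,1]'

```text
time: 17.3
eef_pos: [0.4858, -0.2858, 0.15]
tcp_rot: [[-0.768, 0.641, -0.0], [0.641, 0.768, -0.001], [-0.0, -0.001, -1.0]]
force: [0.4, 0.0, 0.2]
opening: 0.0102
grip_force: 0.0
```

```bash
python3 - <<'E'
from h import *
st();A=r.read_camera("top");B=r.read_camera("side");C=r.read_camera("wrist")
for n,i in(("top",A),("side",B),("wrist",C)): print(n);carton(cam(n),i);cv2.imwrite(f"pics/raw_{n}5.png",i)
E
```

```text
t 17.3 tcp [ 0.4858 -0.2858  0.15  ] rack [-161.5   35.4] ax y ang 50.15 tilt [-2.e-04 -7.e-04 -1.e+00] F [0.4 0.  0.2] open 0.0102 grip 0.0 q [ 46.  24. -27. 103.  13.  55.  64.]
top
rect mm [ 585.  -176.6] [ 56. 112.] 50.1
side
rect mm [ 131.8 -533. ] [49.4 63.6] 82.8
rect mm [ 584.5 -176.8] [ 57.5 113.2] 50.1
rect mm [ 293.9 -222.9] [41.9 80.5] 51.5
wrist
rect mm [ 587.  -176.7] [ 57.2 111. ] 50.2
```

The carton is free, straight (50.1°) and at about rack (-14, 29). I check the jar, mill and bottle numerically by matching their tops.

```bash
cat >> h.py <<'E'
def track(a,b,n="top"):
    c=cam(n)
    for nm,(u,v),z,h in [("jar",(258,213),.085,12),("mill",(322,126),.17,9),("bottle",(353,78),.238,10),("cup",(214,284),.048,12),("mug",(459,281),.106,20)]:
        T=a[v-h:v+h+1,u-h:u+h+1];S=b[v-h-22:v+h+23,u-h-22:u+h+23]
        m=cv2.matchTemplate(S,T,cv2.TM_CCOEFF_NORMED);_,s,_,l=cv2.minMaxLoc(m);d=np.array(l)-22
        print(nm,"px",d,round(s,2),"rack",rk(ray(c,(u,v),z)[0]),"->",rk(ray(c,np.array((u,v))+d,z)[0]))
E
python3 - <<'E'
from h import *
track(cv2.imread("pics/top0.png"),cv2.imread("pics/raw_top5.png"));print(rk((.5853,-.1767)))
E
```

```text
jar px [-12  -9] 0.76 rack [-12.6 116.4] -> [ 13.2 118.2]
mill px [ 0 -6] 0.75 rack [-12.7 -49.6] -> [ -6.3 -56.9]
bottle px [0 0] 1.0 rack [ -13.8 -116.9] -> [ -13.8 -116.9]
cup px [0 0] 0.99 rack [-30.9 259.2] -> [-30.9 259.2]
mug px [0 0] 1.0 rack [-341.1  -15.3] -> [-341.1  -15.3]
[-14.   28.6]
```

The jar is dragged to x = 13, near the rail but upright. The mill now touches the bottle, so the room between jar and mill is about 116 mm. With closed fingers I come down behind the carton at y = 29 and push on the middle of its rear face.

Call:
move_arm --motion '[-0.1,0.5,1,0,0,0,1,-0.3,1.5,3,0,0,0,1,-0.5,2.7,5.5,0,0,0,1,-0.6,3.9,8,0,0,0,1,-0.6,4.7,10,0,0,0,1,-0.6,5,11.4,0,0,0,1,-0.6,5,12,0,0,0,1,-0.6,5.2,12,0,0,0,1,-0.6,6,12,0,0,0,1,-0.6,7,12,0,0,0,1,-0.6,8,12,0,0,0,1,-0.6,9,12,0,0,0,1,-0.6,9.8,12,0,0,0,1,-0.6,10.4,12,0,0,0,1,-0.6,10.8,12,0,0,0,1,-0.6,11.2,12,0,0,0,1,-0.6,11.6,12,0,0,0,1,-0.6,12,12,0,0,0,1,-0.6,12,12,0,0,0,1]'

```text
time: 19.35
eef_pos: [0.5688, -0.1954, 0.0297]
tcp_rot: [[-0.77, 0.638, 0.001], [0.638, 0.77, 0.0], [-0.0, 0.001, -1.0]]
force: [0.3, -1.3, 0.8]
opening: 0.0003
grip_force: 0.4
```

```bash
python3 - <<'E'
from h import *
st()
for n in("side","wrist"): print(n);carton(cam(n),r.read_camera(n))
E
```

```text
t 19.35 tcp [ 0.5688 -0.1954  0.0297] rack [-38.9  29.4] ax y ang 50.33 tilt [-5.e-04  5.e-04 -1.e+00] F [ 0.3 -1.3  0.8] open 0.0003 grip 0.3635054862037279 q [ 31.  36. -23. 103.  19.  45.  48.]
side
rect mm [ 131.2 -532.1] [48.2 61.9] 82.2
rect mm [ 618.4 -182.1] [58.9 50. ] 53.1
rect mm [ 294.  -222.8] [42.  80.8] 51.9
wrist
rect mm [ 630.5 -166.2] [16.1 23.7] 50.3
rect mm [ 575.1 -146.1] [56.7 52.9] 49.9
```

The carton is at x ≈ +3 and still straight. It needs 17 mm more, so I push the last 20 mm slowly with slight over-travel.

Call:
move_arm --motion '[0,0.3,0,0,0,0,1,0,0.6,0,0,0,0,1,0,0.9,0,0,0,0,1,0,1.2,0,0,0,0,1,0,1.4,0,0,0,0,1,0,1.6,0,0,0,0,1,0,1.8,0,0,0,0,1,0,1.9,0,0,0,0,1,0,1.9,0,0,0,0,1]'

```text
time: 20.35
eef_pos: [0.5804, -0.1809, 0.0296]
tcp_rot: [[-0.77, 0.639, 0.0], [0.639, 0.77, 0.0], [0.0, 0.0, -1.0]]
force: [-0.6, -0.4, -0.1]
opening: 0.0002
grip_force: 0.1
```

```bash
python3 - <<'E'
from h import *
s=st();print("F rack",np.array(s["force"][:2])@RR)
for n in("side","wrist"):
    c=cam(n);im=r.read_camera(n)
    for k in yellow(im): q=cv2.minAreaRect((ray(c,k[:,0],.074)*1000).astype(np.float32));print(n,rk(np.array(q[0])/1000),np.round(q[1],1),round(q[2],1))
E
```

```text
t 20.35 tcp [ 0.5804 -0.1809  0.0296] rack [-20.4  29.7] ax y ang 50.31 tilt [ 1.e-04  2.e-04 -1.e+00] F [-0.6 -0.4 -0.1] open 0.0002 grip 0.10893826554820407 q [ 29.  37. -23. 102.  19.  45.  47.]
F rack [-0.68158907  0.17567756]
side [-574.7  152.1] [69.2 43.4] 23.7
side [22.   2.1] [63.6 40.2] 61.1
side [-235.7  223.3] [42.  80.5] 51.8
wrist [41.6  0.6] [16.2 23.7] 50.3
wrist [21.5 55.9] [56.7 52.6] 50.1
```

The carton reads x ≈ 21 but there is no rail force yet, so I press on a few mm to be sure of contact.

Call:
move_arm --motion '[0,0.1,0,0,0,0,1,0,0.2,0,0,0,0,1,0,0.3,0,0,0,0,1,0,0.3,0,0,0,0,1]'

```text
time: 20.85
eef_pos: [0.5807, -0.1805, 0.0297]
tcp_rot: [[-0.769, 0.64, -0.003], [0.64, 0.769, -0.002], [0.001, -0.003, -1.0]]
force: [-6.4, -3.9, 5.0]
opening: 0.0008
grip_force: 3.8
```

The force rises to 7.5 N with almost no motion, so the carton is against the rail. I back off and take a final look.

Call:
move_arm --motion '[0,-0.3,0,0,0,0,1,0,-1.2,0,0,0,0,1,0,-3,0,0,0,0,1,0,-5,-1,0,0,0,1,0,-7.5,-3,0,0,0,1,0,-10,-6,0,0,0,1,0,-13,-9,0,0,0,1,0,-16,-12,0,0,0,1,0,-19,-15,0,0,0,1,0,-21,-17,0,0,0,1,0,-22,-17.5,0,0,0,1,0,-22,-17.5,0,0,0,1]'

```text
time: 22.05
eef_pos: [0.4404, -0.35, 0.2049]
tcp_rot: [[-0.767, 0.641, 0.0], [0.641, 0.767, -0.001], [-0.001, -0.001, -1.0]]
force: [0.7, -0.1, 0.4]
opening: 0.0005
grip_force: 0.0
```

```bash
python3 - <<'E'
from h import *
st();A=r.read_camera("top");B=r.read_camera("side");C=r.read_camera("wrist")
for n,i in(("top",A),("side",B),("wrist",C)):
    c=cam(n)
    for k in yellow(i,800): q=cv2.minAreaRect((ray(c,k[:,0],.074)*1000).astype(np.float32));print(n,rk(np.array(q[0])/1000),np.round(q[1],1),round(q[2],1))
track(cv2.imread("pics/top0.png"),A)
f=lambda i,x,y,w,h:cv2.resize(i[y:y+h,x:x+w],(400,300),interpolation=cv2.INTER_CUBIC)
cv2.imwrite("pics/final.png",np.vstack([np.hstack([f(A,130,40,340,255),f(B,220,110,280,210)]),np.hstack([f(C,0,0,640,480),f(A,0,0,640,480)])]))
E
```

```text
t 22.05 tcp [ 0.4404 -0.35    0.2049] rack [-239.9   29.3] ax y ang 50.11 tilt [-1.2e-03 -8.0e-04 -1.0e+00] F [ 0.7 -0.1  0.4] open 0.0005 grip 0.0 q [ 54.  21. -27. 100.  10.  61.  74.]
top [-231.6  235.7] [41.3 80.6] 51.8
top [16.  28.2] [ 57.3 111.6] 50.0
side [15.8 28.4] [ 59.3 112.3] 50.1
wrist [-7.1 24.8] [ 30.1 114.4] 61.8
jar px [-12  -9] 0.76 rack [-12.6 116.4] -> [ 13.2 118.2]
mill px [ 0 -6] 0.71 rack [-12.7 -49.6] -> [ -6.3 -56.9]
bottle px [0 0] 1.0 rack [ -13.8 -116.9] -> [ -13.8 -116.9]
cup px [0 0] 0.99 rack [-30.9 259.2] -> [-30.9 259.2]
mug px [22  7] 0.38 rack [-341.1  -15.3] -> [-375.7  -30.1]
```

View pics/final.png

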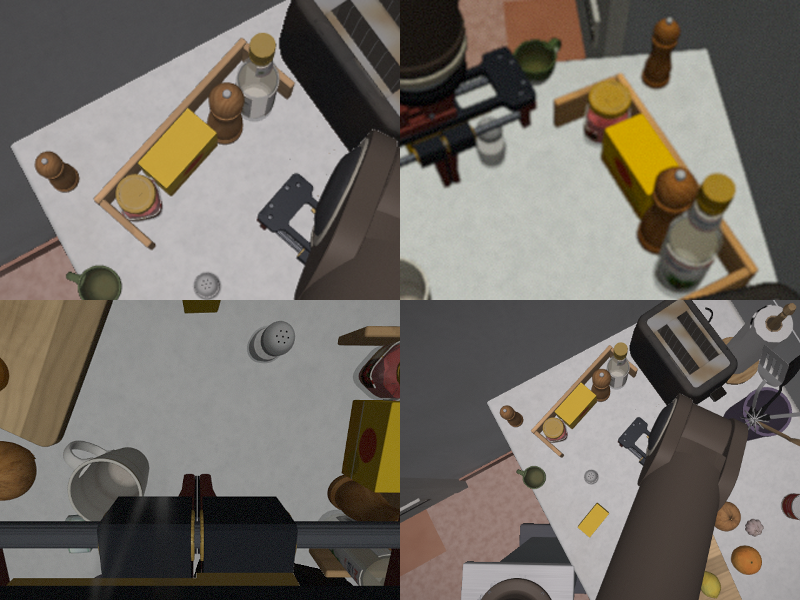

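Everything stands: the jar, mill and bottle are upright in the rack, and the shaker, cup and mug are clear. But top and side now read the carton at x ≈ 16, while the wrist view gave 21.5 under pressure, so it may have sprung back. I go in again and check from near.

Call:
move_arm --motion '[0,1,1,0,0,0,1,0,3,3.5,0,0,0,1,0,5.5,6.5,0,0,0,1,0,8,9.5,0,0,0,1,0,10.5,12.5,0,0,0,1,0,13,15.2,0,0,0,1,0,15,17,0,0,0,1,0,16.5,17.5,0,0,0,1,0,17.8,17.5,0,0,0,1,0,18.8,17.5,0,0,0,1,0,19.3,17.5,0,0,0,1,0,19.5,17.5,0,0,0,1,0,19.5,17.5,0,0,0,1]'

```text
time: 23.5
eef_pos: [0.5665, -0.1988, 0.0304]
tcp_rot: [[-0.769, 0.639, 0.001], [0.639, 0.769, -0.001], [-0.001, 0.0, -1.0]]
force: [-0.6, 0.0, 0.1]
opening: 0.0004
grip_force: 0.0
```

```bash
cat >> h.py <<'E'
def look(ns=("wrist","side")):
    s=st();print("F rack",(np.array(s["force"][:2])@RR).round(1))
    for n in ns:
        c=cam(n);i=r.read_camera(n)
        for k in yellow(i,300):
            q=cv2.minAreaRect((ray(c,k[:,0],.074)*1000).astype(np.float32));x=rk(np.array(q[0])/1000)
            if x[0]>-100: print(n,x,np.round(q[1],1),round(q[2],1))
E
python3 -c "
from h import *
look()"
```

```text
t 23.5 tcp [ 0.5665 -0.1988  0.0304] rack [-43.  29.] ax y ang 50.26 tilt [-0.0012  0.     -1.    ] F [-0.6  0.   0.1] open 0.0004 grip 0.0 q [ 32.  36. -24. 103.  20.  45.  48.]
F rack [-0.3  0.5]
wrist [28.  -0.6] [33.4 23.9] 50.3
wrist [16.2 55.3] [57.5 53.7] 50.3
side [14.8  4.4] [71.3 42.6] 69.9
```

It did come back about 5 mm. I push home again gently, then ease off very slowly while watching.

Call:
move_arm --motion '[0,0.4,0,0,0,0,1,0,0.8,0,0,0,0,1,0,1.1,0,0,0,0,1,0,1.3,0,0,0,0,1,0,1.5,0,0,0,0,1,0,1.7,0,0,0,0,1,0,1.9,0,0,0,0,1,0,2.1,0,0,0,0,1,0,2.2,0,0,0,0,1,0,2.2,0,0,0,0,1]'

```text
time: 24.6
eef_pos: [0.5805, -0.1812, 0.0297]
tcp_rot: [[-0.769, 0.639, 0.0], [0.639, 0.769, -0.0], [-0.0, 0.0, -1.0]]
force: [-0.7, -0.1, 0.6]
opening: 0.0006
grip_force: 0.6
```

```bash
python3 -c "
from h import *
look()"
```

```text
t 24.6 tcp [ 0.5805 -0.1812  0.0297] rack [-20.5  29.4] ax y ang 50.3 tilt [-3.e-04  1.e-04 -1.e+00] F [-0.7 -0.1  0.6] open 0.0006 grip 0.5857899535658362 q [ 30.  37. -24. 102.  20.  45.  47.]
F rack [-0.5  0.4]
wrist [41.5  0.3] [16.  23.7] 50.3
wrist [21.3 55.7] [56.8 52.9] 50.1
side [20.6  1.6] [63.8 40.2] 61.6
```

Call:
move_arm --motion '[0,-0.1,0,0,0,0,1,0,-0.2,0,0,0,0,1,0,-0.3,0,0,0,0,1,0,-0.4,0,0,0,0,1,0,-0.4,0,0,0,0,1]'

```text
time: 25.2
eef_pos: [0.5776, -0.1845, 0.0296]
tcp_rot: [[-0.769, 0.639, -0.0], [0.639, 0.769, -0.0], [0.0, -0.0, -1.0]]
force: [-0.3, 0.3, 0.4]
opening: 0.0002
grip_force: 0.3
```

```bash
python3 -c "
from h import *
look()"
```

```text
t 25.2 tcp [ 0.5776 -0.1845  0.0296] rack [-24.9  29.6] ax y ang 50.28 tilt [ 1.e-04 -1.e-04 -1.e+00] F [-0.3  0.3  0.4] open 0.0002 grip 0.28494167199824005 q [ 30.  37. -24. 102.  20.  45.  47.]
F rack [0.1 0.4]
wrist [36.9  0.6] [15.9 23.8] 49.9
wrist [16.4 55.9] [57.4 52.8] 50.1
side [15.7  0.5] [65.5 42.5] 62.6
```

Pressed home, the carton reads 21.3 with hardly any force, but it follows the finger back to 16.3. Something weakly springs it back, perhaps a neighbour that rocks by friction. I compare the side pictures pressed and released to see which one moves.

```bash
python3 -c "
from h import *
cv2.imwrite('pics/rel.png',r.read_camera('side'))"
```

Call:
move_arm --motion '[0,0.1,0,0,0,0,1,0,0.2,0,0,0,0,1,0,0.3,0,0,0,0,1,0,0.4,0,0,0,0,1,0,0.45,0,0,0,0,1]'

```text
time: 25.85
eef_pos: [0.5809, -0.1807, 0.0297]
tcp_rot: [[-0.77, 0.639, 0.0], [0.639, 0.77, -0.0], [-0.0, 0.0, -1.0]]
force: [-1.7, -2.3, 2.3]
opening: 0.0004
grip_force: 1.6
```

```bash
cat > cmp.py <<'E'
from h import *
a=cv2.imread('pics/rel.png');b=r.read_camera('side');w=r.read_camera('wrist');cv2.imwrite('pics/prs.png',b)
c=cam('side');st()
F=lambda i:cv2.cvtColor(i,cv2.COLOR_BGR2GRAY).astype(np.float32)
for nm,P in[("mill head",(-6,-57,155)),("mill base",(-30,-62,20)),("bottle cap",(-14,-117,230)),("bottle body",(-30,-130,60)),("carton",(16,0,74)),("jar lid",(13,118,85)),("jar body",(-8,125,40)),("shaker",(-150,150,85))]:
    u,v=proj(c,[*to(P[:2]),P[2]/1000])[0].astype(int);h=11
    d,s=cv2.phaseCorrelate(F(a[v-h:v+h,u-h:u+h]),F(b[v-h:v+h,u-h:u+h]),cv2.createHanningWindow((2*h,2*h),cv2.CV_32F))
    print(nm,(u,v),"shift px",np.round(d,2),round(s,2))
P0=[*to((-6,-57)),.155];P1=[*to((-1,-57)),.155];print("5mm x =",proj(c,P1)-proj(c,P0))
E
python3 cmp.py
```

```text
t 25.95 tcp [ 0.5808 -0.1807  0.0297] rack [-20.   29.5] ax y ang 50.3 tilt [-2.e-04  1.e-04 -1.e+00] F [-0.4 -0.9  1.1] open 0.0007 grip 0.6349785813040398 q [ 30.  37. -24. 102.  20.  45.  47.]
mill head (np.int64(413), np.int64(234)) shift px [ 0.12 -0.05] 1.01
mill base (np.int64(391), np.int64(278)) shift px [0.07 0.3 ] 1.0
bottle cap (np.int64(441), np.int64(243)) shift px [ 0.15 -0.04] 0.91
bottle body (np.int64(414), np.int64(301)) shift px [0.12 0.07] 1.17
carton (np.int64(399), np.int64(228)) shift px [ 0.11 -0.48] 0.9
jar lid (np.int64(366), np.int64(178)) shift px [ 2.38 -1.93] 0.58
jar body (np.int64(353), np.int64(193)) shift px [ 0.32 -0.21] 0.75
shaker (np.int64(281), np.int64(197)) shift px [ 0.08 -0.28] 0.91
5mm x = [[ 2.65664012 -1.21596357]]
```

The jar's lid is what moves, about 2.4 px, while its body, the mill and the bottle stay put. So the jar rocks. I check numerically whether it already leans, using the lid-to-label offset in the top pictures.

```bash
python3 - <<'E'
from h import *
t=cv2.imread("pics/final.png")[:300,:400]
fin=np.zeros((480,640,3),np.uint8);fin[40:295,130:470]=cv2.resize(t,(340,255),interpolation=cv2.INTER_AREA)
def blobs(i,nm):
    h=cv2.cvtColor(i,cv2.COLOR_BGR2HSV)[180:260,215:300]
    red=((h[...,0]<8)|(h[...,0]>165))&(h[...,1]>90)&(h[...,2]>40)
    lid=(h[...,0]>=14)&(h[...,0]<=24)&(h[...,1]>110)&(h[...,1]<230)&(h[...,2]>90)
    for n,m in(("red",red),("lid",lid)):
        k=cv2.connectedComponentsWithStats(m.astype(np.uint8),connectivity=8);j=1+np.argmax(k[2][1:,4]) if k[0]>1 else 0
        print(nm,n,"bbox",(k[2][j][:4]+[215,180,0,0]).tolist(),"area",k[2][j][4],"c",(k[3][j]+[215,180]).round(1))
for f in("top0","raw_top5"): blobs(cv2.imread(f"pics/{f}.png"),f)
blobs(fin,"final")
c=cam("top")
for q in[(-12,117),(13,118),(19,118)]: print(q,proj(c,[[*to(q),.085],[*to(q),.0]]).round(1).tolist())
E
```

```text
top0 red bbox [256, 209, 22, 24] area 78 c [269.3 223.9]
top0 lid bbox [241, 197, 33, 34] area 788 c [257.1 212.9]
raw_top5 red bbox [236, 205, 29, 20] area 92 c [253.7 217.9]
raw_top5 lid bbox [260, 180, 40, 36] area 903 c [281.3 192.6]
final red bbox [237, 204, 28, 20] area 89 c [254.1 217.7]
final lid bbox [228, 188, 34, 34] area 844 c [244.8 204.3]
(-12, 117) [[257.5, 213.1], [262.9, 219.9]]
(13, 118) [[246.2, 204.0], [252.5, 211.6]]
(19, 118) [[243.6, 201.7], [250.1, 209.5]]
```

The jar stands upright at (13, 118), 6 mm short of the rail, and sticks to the carton's side. So each push rocks the jar and it tips back, taking the carton with it. The remedy is to nudge the jar, low down, to the rail, and then press the carton home. I move behind the jar.

Call:
move_arm --motion '[0,-0.1,0,0,0,0,1,0,-0.2,0,0,0,0,1,0,-0.3,0,0,0,0,1,0,-0.5,0,0,0,0,1,0,-1,0,0,0,0,1,0,-2.5,0,0,0,0,1,0.2,-4,0,0,0,0,1,1,-4.5,0,0,0,0,1,2.5,-4.5,0,0,0,0,1,4.5,-4.5,0,0,0,0,1,6.5,-4.5,0.2,0,0,0,1,8,-4.5,0.5,0,0,0,1,8.7,-4.5,0.7,0,0,0,1,8.9,-4.4,0.8,0,0,0,1,8.9,-3.6,0.8,0,0,0,1,8.9,-2.8,0.8,0,0,0,1,8.9,-2,0.8,0,0,0,1,8.9,-1.5,0.8,0,0,0,1,8.9,-1.3,0.8,0,0,0,1]'

```text
time: 27.85
eef_pos: [0.5047, -0.1331, 0.0216]
tcp_rot: [[-0.77, 0.638, 0.0], [0.638, 0.77, 0.0], [-0.0, 0.0, -1.0]]
force: [-0.1, 0.2, -0.3]
opening: 0.0006
grip_force: 0.0
```

```bash
python3 -c "
from h import *
look(('side','top'))"
```

```text
t 27.85 tcp [ 0.5047 -0.1331  0.0216] rack [-32.  118.5] ax y ang 50.35 tilt [-1.e-04  4.e-04 -1.e+00] F [-0.1  0.2 -0.3] open 0.0006 grip 0.0 q [ 28.  31. -24. 115.  20.  38.  42.]
F rack [0.1 0.2]
side [16.  28.8] [ 59.1 111. ] 50.2
top [15.9  6.6] [56.9 68.6] 50.0
```

Now I push the jar gently, 1–2 mm per row, until the rail stops it.

Call:
move_arm --motion '[0,0.2,0,0,0,0,1,0,0.3,0,0,0,0,1,0,0.4,0,0,0,0,1,0,0.5,0,0,0,0,1,0,0.6,0,0,0,0,1,0,0.7,0,0,0,0,1,0,0.7,0,0,0,0,1]'

```text
time: 28.65
eef_pos: [0.5054, -0.1321, 0.0214]
tcp_rot: [[-0.767, 0.641, -0.005], [0.641, 0.767, -0.004], [0.002, -0.006, -1.0]]
force: [-8.4, -9.6, 5.9]
opening: 0.0001
grip_force: 6.5
```

```bash
python3 -c "
from h import *
look(('side',))"
```

```text
t 28.65 tcp [ 0.5054 -0.1321  0.0214] rack [-30.7 118.5] ax y ang 50.11 tilt [ 0.0016 -0.0061 -1.    ] F [-8.4 -9.6  5.9] open 0.0001 grip 6.501201381906867 q [ 28.  31. -24. 114.  20.  39.  41.]
F rack [-12.8   0.3]
side [16.2 28.8] [ 59.5 110.8] 50.4
```

12.8 N on the jar and hardly any motion, so something blocks it. I measure the jar's lid and label shifts in this state against the released and pressed pictures.

```bash
cat > jar.py <<'E'
from h import *
def segs(i,box):
    x,y,w,h=box;H=cv2.cvtColor(i,cv2.COLOR_BGR2HSV)[y:y+h,x:x+w]
    red=((H[...,0]<8)|(H[...,0]>165))&(H[...,1]>100)&(H[...,2]>40)
    lid=(H[...,0]>=14)&(H[...,0]<=24)&(H[...,1]>110)&(H[...,1]<225)&(H[...,2]>90)
    out=[]
    for m in(red,lid):
        k=cv2.connectedComponentsWithStats(m.astype(np.uint8));j=1+np.argmax(k[2][1:,4]) if k[0]>1 else 0
        out.append(((k[2][j]+[x,y,0,0,0]).tolist(),(k[3][j]+[x,y]).round(1).tolist()))
    return out
if __name__=="__main__":
    now=r.read_camera("side");cv2.imwrite("pics/now.png",now);w=r.read_camera("wrist");cv2.imwrite("pics/wj.png",w)
    for f in("side0","rel","prs","now"): print(f,segs(cv2.imread(f"pics/{f}.png"),(325,150,70,75)))
    print("wrist",segs(w,(0,0,640,480)))
    c=cam("wrist");print("lid pred",proj(c,[[*to((x,118)),.085] for x in(-17,13,43)]).round().tolist())
E
python3 jar.py
```

```text
side0 [([338, 190, 33, 25, 357], [352.0, 202.4]), ([328, 162, 67, 36, 922], [360.0, 180.8])]
rel [([348, 176, 32, 41, 299], [363.5, 197.8]), ([328, 170, 27, 14, 130], [341.4, 176.8])]
prs [([351, 175, 32, 41, 325], [365.4, 196.6]), ([329, 169, 29, 15, 147], [343.1, 176.1])]
now [([352, 189, 27, 20, 183], [361.0, 196.7]), ([365, 176, 30, 21, 218], [380.1, 184.2])]
wrist [([359, 242, 94, 73, 2890], [402.5, 280.7]), ([420, 294, 155, 60, 5584], [501.2, 325.1])]
lid pred [[362.0, 389.0], [468.0, 389.0], [575.0, 389.0]]
```

The label and lid shift together between the released and pressed pictures, so the jar slides with the carton rather than rocks. I back off and take colour profiles through the jar, carton, rail and cheek from the top camera.

Call:
move_arm --motion '[0,-0.4,0,0,0,0,1,0,-0.8,0,0,0,0,1,0,-1.2,0,0,0,0,1,0,-2,0,0,0,0,1,-1,-4,-1,0,0,0,1,-3,-6,-4,0,0,0,1,-5,-9,-7,0,0,0,1,-7,-12,-10,0,0,0,1,-8.5,-15,-13,0,0,0,1,-9,-18,-16,0,0,0,1,-9,-20,-18,0,0,0,1,-9,-21,-18,0,0,0,1,-9,-21,-18,0,0,0,1]'

```text
time: 30.1
eef_pos: [0.4421, -0.3489, 0.2013]
tcp_rot: [[-0.768, 0.641, -0.0], [0.641, 0.768, -0.001], [-0.0, -0.001, -1.0]]
force: [0.3, -1.0, -1.0]
opening: 0.0007
grip_force: 0.0
```

```bash
python3 - <<'E'
from h import *
look(("top","side"))
A=r.read_camera("top");cv2.imwrite("pics/A7.png",A)
A0=cv2.imread("pics/top0.png");track(A0,A)
c=cam("top")
def cls(p):
    h,s,v=[int(x) for x in cv2.cvtColor(np.uint8([[p]]),cv2.COLOR_BGR2HSV)[0,0]]
    if s<50: return "." if v>100 else ("-" if v>60 else "#")
    if h<9 or h>165: return "R" if s>100 else "r"
    if h<17: return "w" if v>110 else "b"
    if h<=32: return "Y" if s>225 else "L"
    return "g"
x0,y0=222,180
for n,i in(("top0",A0),("now",A)):
    print(n,"cols from",x0)
    for v in range(y0,y0+62,2): print(v,"".join(cls(i[v,u]) for u in range(x0,x0+66)))
E
```

```text
t 30.1 tcp [ 0.4421 -0.3489  0.2013] rack [-237.9   28.7] ax y ang 50.15 tilt [-1.e-04 -6.e-04 -1.e+00] F [ 0.3 -1.  -1. ] open 0.0007 grip 0.0 q [ 54.  21. -27. 100.  11.  61.  74.]
F rack [-0.6 -0.9]
top [16.  28.2] [ 57.3 111.6] 50.0
side [15.8 28.3] [ 59.3 112.1] 50.1
side [ 19.  126.2] [55.6 54.8] 38.1
jar px [-12  -9] 0.75 rack [-12.6 116.4] -> [ 13.2 118.2]
mill px [ 0 -6] 0.72 rack [-12.7 -49.6] -> [ -6.3 -56.9]
bottle px [0 0] 1.0 rack [ -13.8 -116.9] -> [ -13.8 -116.9]
cup px [0 0] 0.99 rack [-30.9 259.2] -> [-30.9 259.2]
mug px [22 -5] 0.41 rack [-341.1  -15.3] -> [-363.2  -45.4]
top0 cols from 222
180 ..............wwwwwwwbbLbbbbbbb-..................................
182 ............wwwwwwwwbbbbbbbbbb....................................
184 ..........wwwwwwwwbbbbbbbbbb......................................
186 ........wwwwwwwwbbbbbbbLbb........................................
188 ......wwwwwwwwbbbbbbbbbb-.........................................
190 ....wwwwwwwwbbbbbbbbbb-...........................................
192 ..wwwwwwwwbbbbbbbbbbb................................
[... 3236 characters left out ...]
wwwwwwwR..rrRRrRRRRRRRRRRRRRrrr.-...br-......................
224 ....wwwwwwwwwwr..rrrrrrrrrrrrrb.....L#r-..........................
226 ......wwwwwwwwwwb........-bb-----.................................
228 .........wwwwwwwwwb...............................................
230 ...........wwwwwwwwww.............................................
232 .............wwwwwwwwww...........................................
234 ...............wwwwwwwwww.........................................
236 ..................wwwwwwwww.......................................
238 ....................wwwwwwwwww....................................
240 ......................wwwwwwwwww..................................
```

The map explains it. The jar is faceted rather than truly round. It sits in the corner, touching the rail and the cheek, and it presses on the carton's end, which springs the carton back.

The remedy is to grip the jar upright by its lid and use it to nudge the carton a few mm in -y, since the mill and bottle have room there. Then I ease the jar off the carton. I go above the lid with the fingers open.

Call:
move_arm --motion '[0.3,0.8,0,0,0,0,0,1,3,0,0,0,0,0,2,6,0,0,0,0,0,3.3,9.5,0,0,0,0,0,4.7,13.2,0,0,0,0,0,6,17,0,0,0,0,0,7.2,20.4,0,0,0,0,0,8.2,23,0,0,0,0,0,8.8,24.6,1,0,0,0,0,8.9,25.1,3,0,0,0,0,8.9,25.1,5.5,0,0,0,0,8.9,25.1,8,0,0,0,0,8.9,25.1,9,0,0,0,0,8.9,25.1,9,0,0,0,0]'

```text
time: 31.65
eef_pos: [0.5343, -0.0963, 0.1102]
tcp_rot: [[-0.77, 0.637, -0.003], [0.637, 0.77, 0.001], [0.003, -0.001, -1.0]]
force: [-0.2, 0.2, -0.6]
opening: 0.088
grip_force: 0.0
```

```bash
python3 - <<'E'
from h import *
s=st();delta(to((13.2,118.2)),.067)
c=cam("top")
b=ray(c,[(280,214),(268,237),(259,236)],0.0);print("orig base tips rel",[(rk(v)-[-12.5,116.8]).round(1) for v in b])
b=ray(c,[(268,215),(255,226),(247,226)],0.0);print("now base tips rel",[(rk(v)-[13.2,118.2]).round(1) for v in b])
E
```

```text
t 31.65 tcp [ 0.5343 -0.0963  0.1102] rack [ 15.3 119.2] ax y ang 50.39 tilt [ 0.0031 -0.0011 -1.    ] F [-0.2  0.2 -0.6] open 0.088 grip 0.0 q [ 29.  26. -31. 108.  17.  50.  40.]
tool delta cm [-0.11 -0.2   4.32]
orig base tips rel [array([-16.1, -28.9]), array([-27.9,  18. ]), array([-14. ,  27.5])]
now base tips rel [array([-26.2, -14.3]), array([-21.7,  17. ]), array([-10.5,  26.8])]
```

Call:
move_arm --motion '[-0.1,-0.2,1,0,0,0,0,-0.1,-0.2,2.5,0,0,0,0,-0.1,-0.2,3.7,0,0,0,0,-0.1,-0.2,4.3,0,0,0,0,-0.1,-0.2,4.3,0,0,0,0,-0.1,-0.2,4.3,0,0,0,0.5,-0.1,-0.2,4.3,0,0,0,1,-0.1,-0.2,4.3,0,0,0,1,-0.1,-0.2,4.3,0,0,0,1,-0.1,-0.2,4.3,0,0,0,1,-0.1,-0.2,4.3,0,0,0,1]' --grip_force 10

```text
time: 32.75
eef_pos: [0.5355, -0.0994, 0.069]
tcp_rot: [[-0.77, 0.639, 0.001], [0.639, 0.77, 0.0], [-0.001, 0.001, -1.0]]
force: [1.6, 2.4, 1.2]
opening: 0.0586
grip_force: 9.7
```

```bash
python3 -c "
from h import *
look(('side',))"
```

```text
t 32.75 tcp [ 0.5355 -0.0994  0.069 ] rack [ 13.6 116.3] ax y ang 50.31 tilt [-8.0e-04  1.1e-03 -1.0e+00] F [1.6 2.4 1.2] open 0.0586 grip 9.679180991370231 q [ 28.  29. -29. 110.  19.  46.  38.]
F rack [2.8 0.3]
side [16.  28.3] [ 59.  112.2] 50.0
side [ 22.3 120.3] [54.8 39.3] 76.6
```

The jar lid is held (58.6 mm). Now I push -y by 6 mm, slowly.

Call:
move_arm --motion '[-0.1,0,0,0,0,0,1,-0.2,0,0,0,0,0,1,-0.3,0,0,0,0,0,1,-0.4,0,0,0,0,0,1,-0.5,0,0,0,0,0,1,-0.6,0,0,0,0,0,1,-0.6,0,0,0,0,0,1]'

```text
time: 33.5
eef_pos: [0.5383, -0.1016, 0.0697]
tcp_rot: [[-0.77, 0.638, -0.002], [0.638, 0.77, 0.001], [0.003, -0.0, -1.0]]
force: [-8.7, 7.5, 17.8]
opening: 0.059
grip_force: 12.5
```

```bash
python3 -c "
from h import *
look(('side',))"
```

```text
t 33.5 tcp [ 0.5383 -0.1016  0.0697] rack [ 13.8 112.8] ax y ang 50.38 tilt [ 2.6e-03 -4.0e-04 -1.0e+00] F [-8.7  7.5 17.8] open 0.059 grip 12.462698140880093 q [ 28.  30. -29. 109.  19.  46.  39.]
F rack [ 0.2 11.5]
side [15.8 26.4] [ 59.1 111.9] 49.6
side [ 24.1 116.5] [56.4 38.8] 76.2
```

The carton moved only 2 mm; the jar's base is being pressed down (18 N) and drags. I relieve it by raising the jar 2 mm and continue.

Call:
move_arm --motion '[0,0,-0.1,0,0,0,1,0,0,-0.2,0,0,0,1,-0.1,0,-0.2,0,0,0,1,-0.2,0,-0.2,0,0,0,1,-0.2,0,-0.2,0,0,0,1]'

```text
time: 34.05
eef_pos: [0.5393, -0.1034, 0.0706]
tcp_rot: [[-0.77, 0.638, -0.004], [0.638, 0.77, 0.001], [0.004, -0.001, -1.0]]
force: [-6.8, 5.9, 9.8]
opening: 0.0585
grip_force: 11.0
```

```bash
python3 -c "
from h import *
look(('side',))
b=r.read_camera('side');cv2.imwrite('pics/y.png',b)
A=cv2.imread('pics/prs.png')
F=lambda i:cv2.cvtColor(i,cv2.COLOR_BGR2GRAY).astype(np.float32)
for n,u,v in(('mill head',413,234),('mill base',391,278),('cap',441,243),('bottle',414,301)): print(n,cv2.phaseCorrelate(F(A[v-12:v+12,u-12:u+12]),F(b[v-12:v+12,u-12:u+12]),cv2.createHanningWindow((24,24),cv2.CV_32F)))
"
```

```text
t 34.05 tcp [ 0.5393 -0.1034  0.0706] rack [ 13.  110.8] ax y ang 50.35 tilt [ 0.0036 -0.0012 -1.    ] F [-6.8  5.9  9.8] open 0.0585 grip 10.993327331962064 q [ 28.  30. -29. 109.  19.  46.  39.]
F rack [0.2 9. ]
side [15.2 25.4] [ 59.2 111.5] 49.9
side [ 21.9 114.4] [55.1 39.6] 73.4
mill head ((0.915327381096601, 1.7309315466547535), 0.9917075509826342)
mill base ((0.8467596596422133, 0.21073642121816327), 1.1512427826722462)
cap ((0.15249700516204712, 0.16875204027311774), 1.0868616327643394)
bottle ((0.09500523354910229, 0.3084047833037573), 1.1014319724506803)
```

The carton is now at y ≈ 25.4 (a 3 mm shift). I ease the jar back in +y and 8 mm away from the rail, and set it flat.

Call:
move_arm --motion '[0.2,0,0,0,0,0,1,0.4,0,0,0,0,0,1,0.6,-0.1,0,0,0,0,1,0.8,-0.3,0,0,0,0,1,0.9,-0.5,0,0,0,0,1,0.9,-0.7,0,0,0,0,1,0.9,-0.8,0,0,0,0,1,0.9,-0.8,0,0,0,0,1]'

```text
time: 34.95
eef_pos: [0.5288, -0.1058, 0.0706]
tcp_rot: [[-0.769, 0.639, -0.0], [0.639, 0.769, -0.0], [-0.0, -0.0, -1.0]]
force: [1.1, -0.1, -2.7]
opening: 0.0586
grip_force: 9.0
```

```bash
python3 -c "
from h import *
look(('side',))"
```

```text
t 34.95 tcp [ 0.5288 -0.1058  0.0706] rack [  4.4 117.4] ax y ang 50.27 tilt [-1.e-04 -4.e-04 -1.e+00] F [ 1.1 -0.1 -2.7] open 0.0586 grip 8.952974356943741 q [ 29.  29. -29. 110.  19.  46.  39.]
F rack [ 0.7 -0.9]
side [15.1 25.2] [ 59.  111.2] 49.7
side [ 12.7 122.5] [53.2 38.4] 73.6
```

The jar hangs free (Fz = -2.7 N, its weight) with 6 mm clear of the carton. I set it down and release.

Call:
move_arm --motion '[0.1,0,0,0,0,0,1,0.2,0,0.1,0,0,0,1,0.2,0,0.15,0,0,0,1,0.2,0,0.2,0,0,0,1,0.2,0,0.2,0,0,0,1]'

```text
time: 35.5
eef_pos: [0.5291, -0.1054, 0.07]
tcp_rot: [[-0.769, 0.639, 0.004], [0.639, 0.769, -0.002], [-0.004, 0.001, -1.0]]
force: [1.1, -4.7, 6.7]
opening: 0.0588
grip_force: 10.5
```

Call:
move_arm --motion '[0,0,0,0,0,0,0.28,0,0,0,0,0,0,0.2,0,0,0,0,0,0,0.1,0,0,0,0,0,0,0,0,0,0,0,0,0,0,0,0,-0.5,0,0,0,0,0,0,-2,0,0,0,0,0,0,-4,0,0,0,0,0,-1,-6.5,0,0,0,0.3,-1,-3,-8,0,0,0,1,-3,-6,-8,0,0,0,1,-5.5,-8.5,-8,0,0,0,1,-8,-10.5,-8,0,0,0,1,-9.2,-11.5,-8,0,0,0,1,-9.6,-12,-8,0,0,0,1,-9.6,-12,-8,0,0,0,1]'

```text
time: 37.1
eef_pos: [0.5245, -0.2573, 0.1488]
tcp_rot: [[-0.769, 0.639, -0.0], [0.639, 0.769, 0.001], [0.0, 0.0, -1.0]]
force: [-0.3, 0.9, -0.4]
opening: 0.0272
grip_force: 0.0
```

```bash
python3 - <<'E'
from h import *
look(("top","side","wrist"))
A=r.read_camera("top");cv2.imwrite("pics/A8.png",A);track(cv2.imread("pics/top0.png"),A)
E
```

```text
t 37.1 tcp [ 0.5245 -0.2573  0.1488] rack [-114.8   23.9] ax y ang 50.29 tilt [ 4.e-04  5.e-04 -1.e+00] F [-0.3  0.9 -0.4] open 0.0272 grip 0.0 q [ 43.  27. -29. 100.  15.  57.  59.]
F rack [0.6 0.8]
top [15.1 25.3] [ 57.2 110.7] 49.7
side [14.9 24.7] [ 59.2 112. ] 49.5
wrist [15.  23.1] [ 57.2 111.3] 49.8
jar px [-8 -5] 0.71 rack [-12.6 116.4] -> [  3.5 118.9]
mill px [-11  -8] 0.3 rack [-12.7 -49.6] -> [  8.9 -48. ]
bottle px [0 0] 0.97 rack [ -13.8 -116.9] -> [ -13.8 -116.9]
cup px [0 0] 0.99 rack [-30.9 259.2] -> [-30.9 259.2]
mug px [0 0] 1.0 rack [-341.1  -15.3] -> [-341.1  -15.3]
```

The jar is free at about (4, 119). I come down behind the carton at y ≈ 25 and push it home again.

Call:
move_arm --motion '[0.1,0.2,1,0,0,0,1,0.1,0.5,3.5,0,0,0,1,0.1,1,6.5,0,0,0,1,0.1,1.5,9.5,0,0,0,1,0.1,2,11.3,0,0,0,1,0.1,3,11.9,0,0,0,1,0.1,4.5,11.9,0,0,0,1,0.1,6,11.9,0,0,0,1,0.1,7.2,11.9,0,0,0,1,0.1,8,11.9,0,0,0,1,0.1,8.5,11.9,0,0,0,1,0.1,8.8,11.9,0,0,0,1,0.1,9.1,11.9,0,0,0,1,0.1,9.3,11.9,0,0,0,1,0.1,9.5,11.9,0,0,0,1,0.1,9.6,11.9,0,0,0,1,0.1,9.6,11.9,0,0,0,1]'

```text
time: 39.0
eef_pos: [0.5849, -0.1839, 0.0297]
tcp_rot: [[-0.769, 0.639, -0.0], [0.639, 0.769, -0.001], [-0.0, -0.001, -1.0]]
force: [-2.3, -3.1, 2.6]
opening: 0.0004
grip_force: 1.6
```

```bash
python3 -c "
from h import *
look()"
```

```text
t 39.0 tcp [ 0.5849 -0.1839  0.0297] rack [-19.8  24.3] ax y ang 50.26 tilt [-2.e-04 -7.e-04 -1.e+00] F [-2.3 -3.1  2.6] open 0.0004 grip 1.630177816338687 q [ 31.  37. -25. 101.  21.  46.  46.]
F rack [-3.8 -0.2]
wrist [42.2 -4.8] [16.  23.7] 50.3
wrist [22.2 51.6] [56.7 54.8] 49.7
side [21.4 -2.4] [63.5 37.4] 61.5
```

Call:
move_arm --motion '[0,-0.1,0,0,0,0,1,0,-0.2,0,0,0,0,1,0,-0.4,0,0,0,0,1,0,-0.6,0,0,0,0,1,0,-0.8,0,0,0,0,1]'

```text
time: 39.6
eef_pos: [0.5799, -0.1893, 0.0296]
tcp_rot: [[-0.769, 0.639, 0.0], [0.639, 0.769, 0.0], [0.0, 0.0, -1.0]]
force: [0.7, 0.3, 0.9]
opening: 0.0003
grip_force: 0.0
```

```bash
python3 -c "
from h import *
look()"
```

```text
t 39.6 tcp [ 0.5799 -0.1893  0.0296] rack [-27.1  24.7] ax y ang 50.31 tilt [ 2.e-04  2.e-04 -1.e+00] F [0.7 0.3 0.9] open 0.0003 grip 0.0 q [ 32.  37. -25. 102.  21.  46.  46.]
F rack [ 0.7 -0.4]
wrist [35.8 -4.4] [17.9 23.7] 50.3
wrist [16.4 51.8] [57.4 54.4] 49.7
side [15.8 -3.7] [67.  41.9] 63.1
```

The rest position is always about x = 16, and only the top moves under weak force. So the finger touches the carton's upper edge and tips it forward on its front edge, and it falls back upright. The base itself is 4–5 mm short. The fix is to back off, tilt the tool 12° so the fingertips lead, and push low at z ≈ 12 mm.

Call:
move_arm --motion '[0,-0.5,0,0,0,0,1,0,-1.5,0,0,0,0,1,0,-2.5,0,-2,0,0,1,0,-3,0.4,-5,0,0,1,0,-3,0.9,-9,0,0,1,0,-3,1.4,-12,0,0,1,0,-3,1.7,-12,0,0,1,0,-2.5,1.7,-12,0,0,1,0,-1.8,1.7,-12,0,0,1,0,-1.2,1.7,-12,0,0,1,0,-0.7,1.7,-12,0,0,1,0,-0.3,1.7,-12,0,0,1,0,-0.1,1.7,-12,0,0,1,0,0,1.7,-12,0,0,1]'

```text
time: 41.1
eef_pos: [0.5802, -0.189, 0.0127]
tcp_rot: [[-0.77, 0.624, 0.133], [0.638, 0.753, 0.16], [-0.0, 0.208, -0.978]]
force: [-0.2, 0.3, 0.2]
opening: 0.0006
grip_force: 0.0
```

```bash
python3 -c "
from h import *
look()"
```

```text
t 41.1 tcp [ 0.5802 -0.189   0.0127] rack [-26.7  24.6] ax y ang 50.33 tilt [-1.000e-04  2.078e-01 -9.782e-01] F [-0.2  0.3  0.2] open 0.0006 grip 0.0 q [ 43.  39. -32. 105.  14.  36.  57.]
F rack [0.1 0.3]
wrist [28.3 -1.3] [35.8 23.2] 41.9
wrist [16.4 52.2] [57.6 53.8] 49.7
side [13.2 -2. ] [67.2 39.5] 69.8
```

Call:
move_arm --motion '[0,0.15,0.03,0,0,0,1,0,0.29,0.06,0,0,0,1,0,0.4,0.08,0,0,0,1,0,0.5,0.1,0,0,0,1,0,0.6,0.12,0,0,0,1,0,0.7,0.14,0,0,0,1,0,0.7,0.14,0,0,0,1]'

```text
time: 41.9
eef_pos: [0.5846, -0.184, 0.0127]
tcp_rot: [[-0.769, 0.625, 0.133], [0.639, 0.753, 0.16], [-0.0, 0.208, -0.978]]
force: [-0.7, 0.4, 0.2]
opening: 0.0001
grip_force: 0.3
```

```bash
python3 -c "
from h import *
look()"
```

```text
t 41.9 tcp [ 0.5846 -0.184   0.0127] rack [-20.   24.5] ax y ang 50.3 tilt [-0.      0.2077 -0.9782] F [-0.7  0.4  0.2] open 0.0001 grip 0.30680556781589985 q [ 43.  39. -32. 105.  14.  36.  57.]
F rack [-0.2  0.8]
wrist [32.2 -0.9] [30.1 23. ] 41.9
wrist [17.5 52.4] [57.4 53.4] 49.8
side [15.6 -2.5] [69. 37.] 69.8
```

Low contact is made and the carton has moved 1 mm. I continue until the rail force rises.

Call:
move_arm --motion '[0,0.1,0.02,0,0,0,1,0,0.2,0.04,0,0,0,1,0,0.3,0.06,0,0,0,1,0,0.35,0.07,0,0,0,1,0,0.35,0.07,0,0,0,1]'

```text
time: 42.5
eef_pos: [0.5866, -0.1813, 0.0127]
tcp_rot: [[-0.769, 0.625, 0.132], [0.639, 0.753, 0.16], [0.0, 0.207, -0.978]]
force: [-1.8, -0.7, 0.6]
opening: 0.0004
grip_force: 1.0
```

```bash
python3 -c "
from h import *
look()"
```

```text
t 42.5 tcp [ 0.5866 -0.1813  0.0127] rack [-16.7  24.7] ax y ang 50.29 tilt [ 3.000e-04  2.074e-01 -9.782e-01] F [-1.8 -0.7  0.6] open 0.0004 grip 1.0001158341765404 q [ 42.  39. -32. 105.  14.  36.  56.]
F rack [-1.7  0.9]
wrist [35.6 -0.7] [30.1 23. ] 41.9
wrist [20.8 52.6] [57.5 53.4] 49.7
side [19.2 -2.9] [66.3 37.2] 64.3
```

Call:
move_arm --motion '[0,0.1,0.02,0,0,0,1,0,0.2,0.04,0,0,0,1,0,0.3,0.06,0,0,0,1,0,0.3,0.06,0,0,0,1]'

```text
time: 43.0
eef_pos: [0.5868, -0.1811, 0.0126]
tcp_rot: [[-0.768, 0.627, 0.13], [0.64, 0.752, 0.158], [0.001, 0.204, -0.979]]
force: [-9.4, -6.3, 7.9]
opening: 0.0006
grip_force: 5.4
```

```bash
python3 -c "
from h import *
look()"
```

```text
t 43.0 tcp [ 0.5868 -0.1811  0.0126] rack [-16.5  24.7] ax y ang 50.19 tilt [ 0.0013  0.2039 -0.979 ] F [-9.4 -6.3  7.9] open 0.0006 grip 5.422848612070084 q [ 42.  39. -32. 105.  15.  36.  56.]
F rack [-10.8   3.2]
wrist [35.7 -0.6] [29.8 22.9] 41.9
wrist [20.8 52.7] [57.4 53.4] 49.8
side [19.1 -3. ] [66.3 37.3] 64.5
```

Rail contact, with 10.8 N and no further motion. I back off slowly and check whether it stays.

Call:
move_arm --motion '[0,-0.2,-0.04,0,0,0,1,0,-0.4,-0.08,0,0,0,1,0,-0.6,-0.12,0,0,0,1,0,-1,-0.2,0,0,0,1,0,-2,-0.4,0,0,0,1,0,-3.5,-0.7,0,0,0,1,0,-5.5,-2,0,0,0,1,0,-8,-4,0,0,0,1,0,-10.5,-7,0,0,0,1,0,-13.5,-10,0,0,0,1,0,-16,-13,0,0,0,1,0,-18,-15,0,0,0,1,0,-18.5,-16,0,0,0,1,0,-18.5,-16,0,0,0,1]'

```text
time: 44.5
eef_pos: [0.4513, -0.3453, 0.1316]
tcp_rot: [[-0.767, 0.627, 0.134], [0.641, 0.751, 0.158], [-0.002, 0.207, -0.978]]
force: [0.6, 1.6, -0.6]
opening: 0.0002
grip_force: 0.0
```

```bash
python3 - <<'E'
from h import *
look(("top","side"))
A=r.read_camera("top");B=r.read_camera("side");cv2.imwrite("pics/A9.png",A);track(cv2.imread("pics/top0.png"),A)
c=cam("side");S=cv2.imread("pics/side0.png")
for nm,u,v,z,h,bs in[("mill head side",407,233,.155,9,0),("bottle cap side",441,243,.238,9,0),("jar lid side",356,184,.085,10,0)]:
    T=S[v-h:v+h+1,u-h:u+h+1];W=B[v-h-22:v+h+23,u-h-22:u+h+23];_,s,_,l=cv2.minMaxLoc(cv2.matchTemplate(W,T,cv2.TM_CCOEFF_NORMED));d=np.array(l)-22
    print(nm,d,round(s,2),rk(ray(c,(u,v),z)[0]),"->",rk(ray(c,np.array((u,v))+d,z)[0]))
# mill in top: brown head, map
ct=cam("top")
def cls(p):
    h,s,v=[int(x) for x in cv2.cvtColor(np.uint8([[p]]),cv2.COLOR_BGR2HSV)[0,0]]
    if s<50: return "." if v>100 else ("-" if v>60 else "#")
    if h<9 or h>165: return "R"
    if h<17: return "w" if v>110 else "b"
    if h<=32: return "Y" if s>225 else "L"
    return "g"
for v in range(100,180,3): print(v,"".join(cls(A[v,u]) for u in range(275,375,2)))
E
```

```text
t 44.5 tcp [ 0.4513 -0.3453  0.1316] rack [-229.4   23.9] ax y ang 50.14 tilt [-0.0015  0.2073 -0.9783] F [ 0.6  1.6 -0.6] open 0.0002 grip 0.0 q [ 69.  29. -39. 103.   8.  52.  79.]
F rack [1.6 0.6]
top [20.5 25.1] [ 56.7 111.5] 49.7
side [20.3 26.1] [ 59.3 111.1] 50.0
side [ 10.3 125.2] [55.6 56.3] 61.7
jar px [-8 -5] 0.71 rack [-12.6 116.4] -> [  3.5 118.9]
mill px [ 2 -8] 0.74 rack [-12.7 -49.6] -> [ -6.6 -61.4]
bottle px [0 0] 0.97 rack [ -13.8 -116.9] -> [ -13.8 -116.9]
cup px [0 0] 0.99 rack [-30.9 259.2] -> [-30.9 259.2]
mug px [-22  22] 0.48 rack [-341.1  -15.3] -> [-336.7   36.1]
mill head side [7 5] 0.87 [-13.7 -49.2] -> [ -8.6 -62.1]
bottle cap side [0 0] 0.98 [ -18.4 -118.4] -> [ -18.4 -118.4]
jar lid side [ 7 -3] 0.88 [-11.2 115.4] -> [  4.2 115.6]
100 .................Lwwwbbbbb...........------...w...
103 ................wwwwbbbbb............-----...-www.
106 ...............wwwwbbbb........................www
109 .............wwwwbbbbbbbbbb..-...............--bww
112 ............wwwwbbbbbbwwwwwbbb...............-bbbb
115 ..........wwwwbbbbbbwwww..wwbbb.............-.bb
[... 457 characters left out ...]
LLLLL.bbbbbbbbbbbbbbb...................
145 LLLLLLLLLLLLLLLLLbbbbbbbbbbbbbb...................
148 LLLLLLLLLLLLLLLLLLLbbbbbbbbbbbb...................
151 LLLLLLLLLLLLLLLLLLLLbbbbbbbbbbb...................
154 LLLLLLLLLLLLLLLLLLLLbbbbbbbbbb....................
157 LLLLLLLLLLLLLLLLLLLLbbbbbbbbb.....................
160 LLLLLLLLLLLLLLLLLLLL.-bbbb-.......................
163 LLLLLLLLLLLLLLLLLLL...............................
166 LLLLLLLLLLLLLLLLL.................................
169 LLLLLLLLLLLLbbLL..................................
172 LLLLLLLLLLbRbLL...................................
175 LLLLLLLLLRRLL.....................................
178 LLLLLLLLRRLL......................................
```

The carton holds at x ≈ 20.4, aligned to within about 0.4°. The mill's head and base shifted equally, so it is upright. The jar and bottle stand, and the arm touches nothing. I hand in.

```bash
python3 -c "
from bench import r
print(r.close_job())"
```

```text
the job is handed in; nothing more can be done
None
```

The job is handed in at about 45 s of the 72 s allowed: by my last measurement the carton sits fully home along the back rail (x ≈ 20 mm), the shaker is clear of the rack, and the jar, mill and bottle stand upright in it. To stop the jar binding I gripped its lid and lifted it about 2 mm. Low-contact pushes also briefly tipped the carton's rear edge up before I pushed it flat; it was never gripped and lifted. No verdict came back.

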